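Fit the cover disc into a sprung inspection port

TASK

Close the inspection port of the small blue dust box with the loose aluminium cover disc: holding it by its red bar, tilt the disc and put its low edge under the orange sprung shoe first, push the shoe back with it, then lower the other edge until the disc lies flat and let it spring home under the fixed steel lip. Feel your way and never force it (the spring needs about 10 N; 40 N is too much); leave it seated flat, let go, and do not disturb the pencil, tape measure, pliers and screwdriver.

Things in the scene. Friction and masses are not known exactly. Their poses are not given: they have to be found in the camera images.
- port: Fixed blue dust box, 190 x 156 x 62 mm, on the bench; origin on the bench below port_seat, axes as port_seat. A black hose stub on its +x end reaches 110 mm from the origin; the -x end is 103 mm from it.
- port_seat (a point): Centre of the port's flat grey seat, 62 mm above the bench; z up, x from the orange shoe (-x side, nearer the robot, within 0.4 rad) to the fixed lip (+x). Round it a dark rim 7.5 mm high: a half circle of inner radius 47 mm on the +x side, then straight walls at y = -47 and +47 mm to x = -78 mm. Hole of radius 25 mm in the seat's middle.
- port_lip (a point): Middle of the inner edge of the fixed steel lip, at its underside: 41 mm from port_seat along its x, 7.5 mm above the seat; axes as port_seat. The lip is an arc of inner radius 41 mm, 25 degrees to either side of the x axis, 4 mm thick, lying on the rim.
- shoe_face (a point): Middle of the sprung orange shoe's flat upright face (50 mm wide), 3 mm above the seat surface, axes as port_seat; at rest it lies at x = -41 mm from port_seat. A roof on the shoe overhangs this face by 5 mm towards +x; its underside is 10.5 mm above the seat and its top 13.5 mm.
- shoe (a joint): Slide of the orange shoe, m: 0 at rest, to 0.014 pushed fully back (to port_seat's -x). Spring: about 4 N to start, 0.6 N per mm more. The disc's low edge must push it back at least 9 mm (10 to 13 is best) before the other edge can go down past the fixed lip; at 14 it is at a hard stop. With the disc home it stands at 2 mm.
- cover_center (a point): Centre of the loose cover disc, aluminium, 90 mm diameter, 6 mm thick, about 0.2 kg; the point is half-way through the disc's thickness. z points out of its top, where the bar is. Seated it lies 3 mm above the seat surface and about 2 mm to the +x side of port_seat. At the start it lies flat on the bench, bar up.
- cover_bar (a point): Middle of the upright red finger bar on top of the disc, 20 mm above cover_center, axes as cover_center. The bar is 12 mm thick along its x, 50 mm long along its y and 34 mm tall (from the disc's top face to 34 mm above it): grip it across its 12 mm.
- pencil: Red carpenter's pencil, 188 mm long, lying loose on the bench between the box and the disc; leave alone.
- tape: White tape measure, 82 x 40 x 71 mm, standing behind the work; leave alone.
- pliers: Red-handled pliers, 192 mm long, lying at the left; leave alone.
- driver: Red-handled screwdriver, 220 mm long, lying at the right; leave alone.

How it is judged:
By the outcome, as a careful person would: the job done as asked, in the order asked, and still so for the second after the job is handed in, with the robot touching nothing.
It also fails if it takes over 45 s, if anything falls off the work surface, if the arm or the gripper's body presses on something with over 40 N, if the wrist force passes 120 N, or if a joint passes its speed limit or range.

ROBOT

A 6-joint arm with a two-finger parallel gripper is mounted at the origin on a cart in front of the work surface, level with it; the furniture and walls round the work are solid. World frame = base frame: x ahead of the robot, y to its left, z up, the work surface at z = 0. Lengths are in mm, angles in rad, forces in N, time in s.
With the tool pointing down it reaches from about 275 to 1000 mm from the base axis. Payload 8.4 kg.
Tool frame: the origin (TCP) lies midway between the tips of the shut fingers; the grasp point (between the pads) lies 19 mm behind it (r.grip_point_offset is the distance from the TCP to the grasp point, in mm); z points along the fingers, x is the direction in which the jaws open and shut, and the axes are right-handed (so a half turn about z gives the same grasp; the last joint's range is limited). The gripper opens to 85 mm and grips with 20 to 120 N. Pads are 22 mm wide; open, the fingers measure 114 mm over their backs; the gripper's body (76 mm by 85 mm) begins 54 mm behind the grasp point. The pads swing forward as they close: fully open they stand 13 mm farther back than shut.
Start: joints at [-1.112, 0.353, 1.633, -0, 1.155, -0.002], TCP at [277.914, -559.814, 208.681] pointing down, gripper open.
Joint ranges: [-2.63, 2.63], [-0.92, 2.1], [0.06, 2.66], [-1.3, 4.44], [0, 2.69], [-3.02, 3.02]. Speed limits (rad/s): [2.22, 2.22, 2.79, 3.14, 3.14, 3.14].

INTERFACE

Orientations are given as [roll, pitch, yaw] about the fixed x, y, z axes, in that order (R = Rz(yaw) Ry(pitch) Rx(roll)).
In Python, from rig import monitor, vision, sign_off, r gives the robot as it stands.
- The arm moves only by the shell command python3 -m inch 'ROWS' [FORCE]. ROWS is JSON, a list of rows, each an object with "dp": the shift along the tool's x, y, z in mm, a list of three; "angular": the turn, a rotation vector about the tool's x, y, z in rad, a list of three; "fingers": the closure in counts, from 0 (fully open) to 255 (shut). A call has 1 to 12 rows; each row is the pose to reach, as a shift and turn from the pose commanded when the call began, along the tool's axes at that moment; what a row does not reach only later rows make up. A row lasts 1/12 s, in which the tool goes at most 41.7 mm and 7.16 degrees, less where a joint would pass 70% of its speed; a pose out of reach is approached as far as the arm can. A call with a gripper value outside its range is refused whole. The fingers move at their own pace and stop on an object; FORCE is the grip in N (left out, the last holds). Time passes only in rows, so rows that repeat a pose let the fingers close. It gives the time, the measured TCP pose, the force and the opening at its end, in the units of the state.
- monitor.sense(): the state, without advancing time (a new reading comes with each control period).
- vision.grab_frame(name): name is "side" or "top" or "wrist"; returns (picture, depth): 480x640x3 uint8, blue, green, red; 480x640 float32, mm along the optical axis (not along the pixel's ray), 0 where there is no reading.
- vision.camera_params(name): a dict with "fx", "fy", "cx", "cy" (pixels), "R" (3x3) and "t" (3): a world point X has camera coordinates R X + t. Camera axes: x right, y down, z forward; pixel columns grow to the right and rows downward; lengths in mm; the calibration is good to about 2 mm. A picture is of the moment at which its call begins: read the wrist's pose just before it. camera_params takes no time and is no camera call; for the wrist camera it gives the pose at the moment of the call.
- sign_off(): hands the job in, once; it reports no verdict.
The state is a dict: "clock": time; "qpos": joint angles; "qvel": joint speeds; "joint_efforts": joint torques, N m; "eef_pos": TCP position; "tcp_rot": TCP orientation; "contact_force": force on the tool from outside, world axes, zero at the start; "wrist_torque": the same for the moment, N m; "opening": opening from 0.0 (shut) to 1.0 (fully open).
Only numpy, scipy, OpenCV 4.12 (cv2) and the standard library are available. Lean on these libraries where they do the work, as an engineer would, in place of code of your own. Each camera call takes 0.05 s, during which the arm holds its last target.

## Working session

There is one attempt and no reset: what is moved stays moved. The work goes in short steps, Python scripts to look and compute and a shell command to move; the robot and the scene stay as the last step left them, time stands still between calls to the robot, and variables do not carry over. Pictures are saved under pics/ and viewed, and the job is handed in when it is done.

```bash
ls; mkdir -p pics
python3 - <<'E'
from rig import monitor, vision, r
import cv2
s=monitor.sense();print(s)
for n in("top","side","wrist"):
    p,d=vision.grab_frame(n);cv2.imwrite(f"pics/{n}0.png",p)
    import numpy as np;np.save(f"pics/{n}0.npy",d);np.savez(f"pics/{n}0cam.npz",**vision.camera_params(n))
    print(n,vision.camera_params(n))
E
```

```text
pics
{'clock': 0.0, 'qpos': array([-1.11239144e+00,  3.53601773e-01,  1.63414361e+00,  1.23378893e-05,
        1.15520641e+00, -2.40609531e-03]), 'qvel': array([-0.00016927,  0.00063834, -0.00084951,  0.00064353,  0.00121742,
        0.00172825]), 'joint_efforts': array([ 4.17304967e-03, -6.05240965e+01, -3.42065227e+01,  4.14094284e-04,
        9.32064140e-03, -2.96736425e-05]), 'eef_pos': array([ 277.69545223, -559.34850145,  207.98661467]), 'tcp_rot': array([-3.14157810e+00,  1.35910924e-03, -1.10999032e+00]), 'contact_force': array([ 0.07952391,  0.33301413, -0.25674454]), 'wrist_torque': array([ 0.00453052, -0.0031034 ,  0.02084466]), 'opening': 1.0015306719679788}
top {'fx': 492.9272618600375, 'fy': 492.9272618600375, 'cx': 323.6913746242671, 'cy': 234.20598242514995, 'R': array([[ 0.0514333 , -0.99867373,  0.0023218 ],
       [-0.97853585, -0.05086045, -0.1997018 ],
       [ 0.19955503,  0.00799936, -0.97985397]]), 't': array([   8.74877413,  575.71812199, 1155.74931262])}
side {'fx': 565.1161298235841, 'fy': 565.1161298235841, 'cx': 321.5051547239057, 'cy': 247.48609317705944, 'R': array([[ 0.97592828, -0.21806367,  0.00349743],
       [-0.11929366, -0.54717769, -0.82847185],
       [ 0.18257333,  0.80811188, -0.56001979]]), 't': array([-535.31179243,  137.12049372, 1729.9842923 ])}
wrist {'fx': 366.78057350778647, 'fy': 366.78057350778647, 'cx': 321.0233122879489, 'cy': 237.42383363927902, 'R': array([[ 0.4443147 , -0.89586888, -0.00184551],
       [-0.85468143, -0.42450305,  0.29885918],
       [-0.26852206, -0.1312102 , -0.95429544]]), 't': array([-623.68215575,  -37.58601431,  380.43878877])}
```

View pics/top0.png

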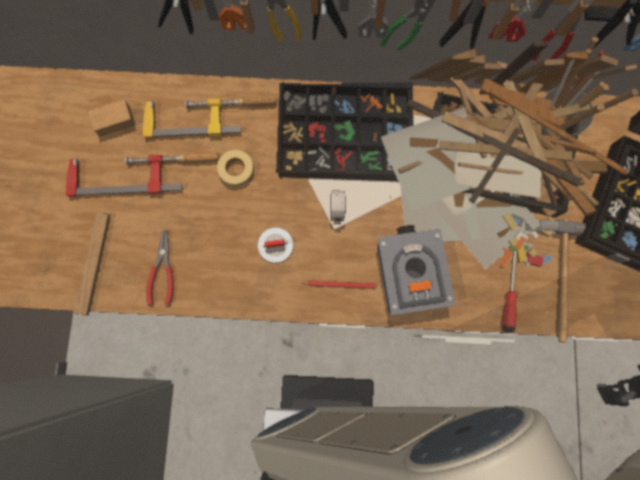

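View pics/side0.png

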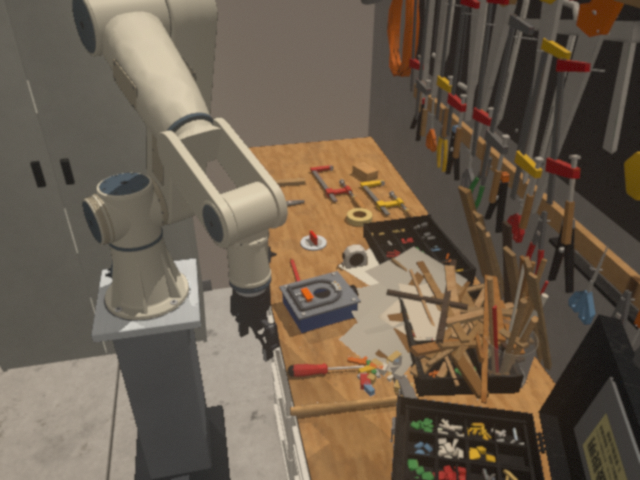

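View pics/wrist0.png

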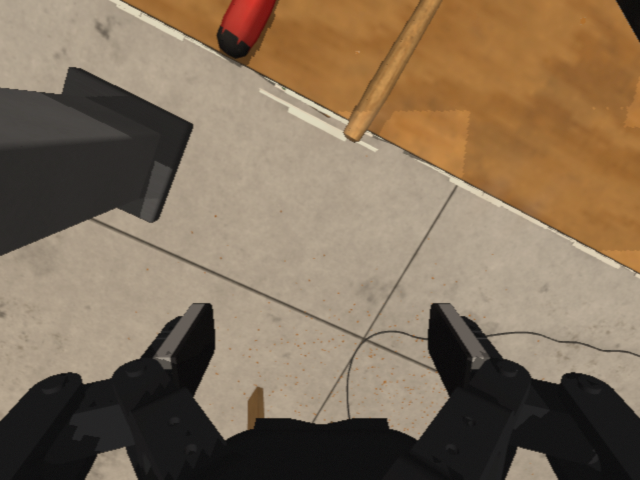

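The top view shows the disc at (275,245), with its bar roughly along image x. The box is at about (415,270) with the orange shoe at (420,286), and the pencil is at (342,285). I'll enlarge these areas.

Run:
```python
import cv2
p=cv2.imread("pics/top0.png")
cv2.imwrite("pics/topbox.png",cv2.resize(p[220:325,365:465],None,fx=5.7,fy=5.7,interpolation=cv2.INTER_CUBIC))
cv2.imwrite("pics/topdisc.png",cv2.resize(p[220:270,250:300],None,fx=10,fy=10,interpolation=cv2.INTER_CUBIC))
```

```text
(no output)
```

View pics/topbox.png

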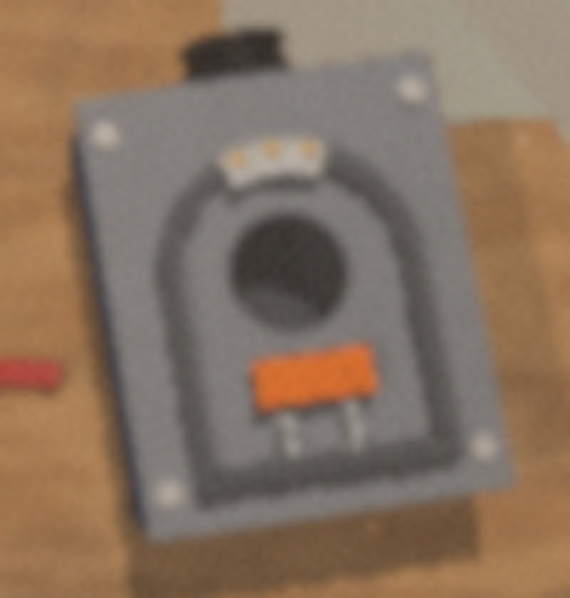

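View pics/topdisc.png

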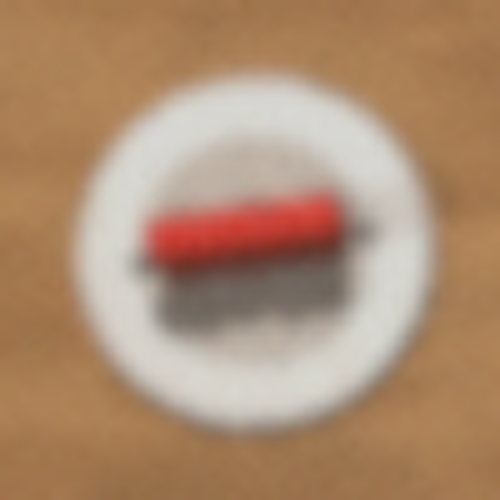

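```bash
cat > h.py <<'E'
import numpy as np
def ray(cam,u,v,z):
    R,t=np.array(cam['R']),np.array(cam['t'])
    C=-R.T@t; d=R.T@np.array([(u-cam['cx'])/cam['fx'],(v-cam['cy'])/cam['fy'],1])
    return C+d*(z-C[2])/d[2]
def proj(cam,X):
    c=np.array(cam['R'])@np.array(X)+np.array(cam['t'])
    return cam['fx']*c[0]/c[2]+cam['cx'],cam['fy']*c[1]/c[2]+cam['cy']
def yaw(a,b): return np.arctan2(*(b-a)[1::-1])
E
python3 - <<'E'
from h import *
c=np.load("pics/top0cam.npz");d=np.load("pics/top0.npy")
b=lambda X,Y,z:ray(c,365+(X+.5)/5.7-.5,220+(Y+.5)/5.7-.5,z)
k=lambda X,Y,z:ray(c,250+(X+.5)/10-.5,220+(Y+.5)/10-.5,z)
np.set_printoptions(precision=1,suppress=True)
hole=b(289,271,62);print("hole",hole, "left-right",b(231,271,62)-b(348,271,62),"depth",d[290,400],d[250,400])
s=[b(*q,62) for q in((105,135),(412,90),(483,446),(170,492))]
print(*s,"mean",np.mean(s,0))
for i,j in((3,0),(2,1)):print(yaw(s[i],s[j]))
for i,j in((1,0),(2,3)):print(yaw(s[i],s[j])-np.pi/2)
E1=[b(*q,62) for q in((78,105),(425,55),(513,487),(150,540))]
print("corners",*E1); print(np.linalg.norm(E1[0]-E1[1]),np.linalg.norm(E1[0]-E1[3]),np.mean(E1,0))
for i,j in((3,0),(2,1)):print(yaw(E1[i],E1[j]))
for i,j in((1,0),(2,3)):print(yaw(E1[i],E1[j])-np.pi/2)
lip=b(275,183,73);print("lip inner",lip)
print("disc",k(255,250,3),k(74,250,3)-k(436,250,3))
l,r_=k(147,240,40),k(343,210,40);print("bar ends",l,r_,np.linalg.norm(l-r_),"mid",(l+r_)/2,"yaw(bar y dir)-90",yaw(r_,l)-np.pi/2)
from scipy import ndimage
for u,v in((415,235),(390,260),(440,260),(400,300)):
    z=d[v,u];R=c['R'];X=R.T@(np.array([(u-c['cx'])/c['fx']*z,(v-c['cy'])/c['fy']*z,z])-c['t']);print(u,v,X)
E
```

```text
hole [ 503.9 -187.3   62. ] left-right [-2.6 49.7  0. ] depth 1175.4633 1196.1328
[ 558.6 -107.6   62. ] [ 585.2 -239.1   62. ] [ 434.1 -269.8   62. ] [ 408.2 -138.9   62. ] mean [ 496.5 -188.8   62. ]
0.20532737738284498
0.20010720787310685
0.1992592725722122
0.19559528675936133
corners [571.1 -95.6  62. ] [ 600.9 -244.6   62. ] [ 417.7 -282.3   62. ] [ 387.9 -131.    62. ]
151.93812049976552 186.59004513292516 [ 494.4 -188.4   62. ]
0.1909166714084675
0.20280102056937754
0.19718004515901333
0.19419131625064168
lip inner [ 539.6 -178.9   73. ]
disc [552.2 162.1   3. ] [-4.8 92.7  0. ]
bar ends [546.8 185.2  40. ] [556.9 137.   40. ] 49.25619761111783 mid [551.8 161.1  40. ] yaw(bar y dir)-90 0.20685648379263988
415 235 [ 584.  -186.    58.9]
390 260 [ 518.4 -125.9   60.6]
440 260 [ 524.7 -247.3   60.8]
400 300 [ 422.9 -152.    61.7]
```

```bash
cat >> h.py <<'E'
from scipy.spatial.transform import Rotation as Ro
def plan(s,pos,rpy):
    R=Ro.from_euler('xyz',s['tcp_rot']);T=Ro.from_euler('xyz',rpy)
    print("dp",np.round(R.inv().apply(np.array(pos)-s['eef_pos']),2),"ang",np.round((R.inv()*T).as_rotvec(),4))
def show(s):
    print("t%.2f"%s['clock'],"p",np.round(s['eef_pos'],1),"rpy",np.round(s['tcp_rot'],4),"F",np.round(s['contact_force'],1),"M",np.round(s['wrist_torque'],2),"open",round(float(s['opening']),3))
E
python3 - <<'E'
from h import *
from rig import monitor
plan(monitor.sense(),[552,161.5,210],[np.pi,0,.207])
E
```

```text
dp [-523.85 -566.25   -1.32] ang [-7.000e-04  9.000e-04 -1.317e+00]
```

```bash
python3 -m inch '[{"dp":[-524,-566,-1],"angular":[0,0,-1.317],"fingers":0},{"dp":[-524,-566,-1],"angular":[0,0,-1.317],"fingers":0},{"dp":[-524,-566,-1],"angular":[0,0,-1.317],"fingers":0},{"dp":[-524,-566,-1],"angular":[0,0,-1.317],"fingers":0},{"dp":[-524,-566,-1],"angular":[0,0,-1.317],"fingers":0},{"dp":[-524,-566,-1],"angular":[0,0,-1.317],"fingers":0},{"dp":[-524,-566,-1],"angular":[0,0,-1.317],"fingers":0},{"dp":[-524,-566,-1],"angular":[0,0,-1.317],"fingers":0},{"dp":[-524,-566,-1],"angular":[0,0,-1.317],"fingers":0},{"dp":[-524,-566,-1],"angular":[0,0,-1.317],"fingers":0},{"dp":[-524,-566,-1],"angular":[0,0,-1.317],"fingers":0},{"dp":[-524,-566,-1],"angular":[0,0,-1.317],"fingers":0}]'
python3 - <<'E'
from h import *
from rig import monitor
s=monitor.sense();show(s)
plan(s,[552,161.5,210],[np.pi,0,.207])
E
```

```text
clock: 1.15
eef_pos: [455.7, -90.4, 209.4]
tcp_rot: [3.141, -0.0, 0.211]
contact_force: [0.9, -1.1, -0.1]
opening: 1.001
t1.15 p [455.7 -90.4 209.4] rpy [ 3.1414e+00 -2.0000e-04  2.1150e-01] F [ 0.9 -1.1 -0.1] M [-0.01 -0.03 -0.08] open 1.001
dp [ 147.06 -226.08   -0.56] ang [ 0.0002 -0.0002  0.0045]
```

```bash
python3 -m inch '[{"dp":[144,-220,20],"angular":[0,0,0],"fingers":0},{"dp":[144,-220,20],"angular":[0,0,0],"fingers":0},{"dp":[144,-220,20],"angular":[0,0,0],"fingers":0},{"dp":[144,-220,20],"angular":[0,0,0],"fingers":0},{"dp":[144,-220,20],"angular":[0,0,0],"fingers":0},{"dp":[144,-220,20],"angular":[0,0,0],"fingers":0},{"dp":[144,-220,20],"angular":[0,0,0],"fingers":0},{"dp":[144,-220,20],"angular":[0,0,0],"fingers":0},{"dp":[144,-220,20],"angular":[0,0,0],"fingers":0},{"dp":[144,-220,20],"angular":[0,0,0],"fingers":0}]'
python3 - <<'E'
from h import *
from rig import monitor,vision
import cv2
s=monitor.sense();show(s)
plan(s,[552,161.5,11],[np.pi,0,.207])
c=vision.camera_params("wrist")
p,d=vision.grab_frame("wrist");cv2.imwrite("pics/w1.png",p);np.savez("pics/w1cam.npz",**c)
print(proj(c,[552,161.5,40]),proj(c,[552,161.5,3]),-c['R'].T@c['t'])
E
```

```text
clock: 1.98
eef_pos: [550.5, 151.3, 189.1]
tcp_rot: [3.141, 0.001, 0.207]
contact_force: [0.4, 0.0, 0.6]
opening: 1.001
t1.98 p [550.5 151.3 189.1] rpy [3.1411e+00 1.1000e-03 2.0680e-01] F [0.4 0.  0.6] M [-0.01 -0.05 -0.01] open 1.001
dp [  3.77  -9.73 178.09] ang [ 0.0005  0.0011 -0.0002]
(np.float64(324.16361309649847), np.float64(203.73000538961983)) (np.float64(323.88928641384604), np.float64(195.6598792308641)) [535.77510067 227.14037931 354.06177461]
```

View pics/w1.png

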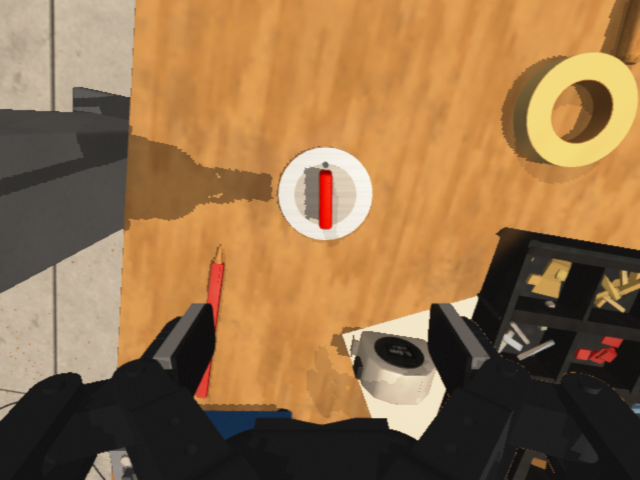

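The wrist view shows the bar upright at column 325.5, rows 170–229, on a disc centred at about (325.5,194). The jaws are already aligned with it.

Run:
```python
from h import *
from rig import monitor,vision
import cv2
c=np.load("pics/w1cam.npz");print(ray(c,325.5,194,5),ray(c,325.5,199.5,40),ray(c,325.5,171,40),ray(c,325.5,229,40))
s=monitor.sense();show(s)
plan(s,[552,162,11],[np.pi,0,.207])
p=cv2.imread("pics/w1.png");cv2.imwrite("pics/w1c.png",cv2.resize(p[140:250,270:380],None,fx=5,fy=5))
```

```text
[553.08881845 163.77163811   5.        ] [552.35993039 165.40160385  40.        ] [547.23812604 189.42523924  40.        ] [557.92214777 139.31222729  40.        ]
t2.03 p [550.6 151.  189.3] rpy [3.1412e+00 7.0000e-04 2.0600e-01] F [-0.5 -0.6  0.6] M [-0.05  0.02  0.03] open 1.001
dp [  3.73 -10.51 178.29] ang [ 0.0004  0.0007 -0.001 ]
```

View pics/w1c.png

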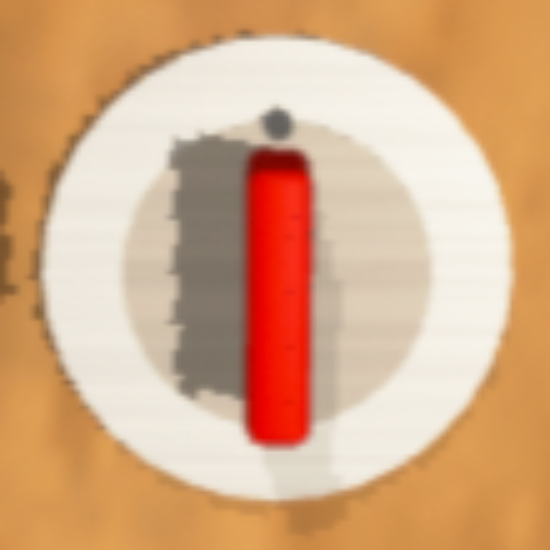

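```bash
python3 -m inch '[{"dp":[4.7,-11.7,40],"angular":[0,0,0],"fingers":0},{"dp":[4.7,-11.7,80],"angular":[0,0,0],"fingers":0},{"dp":[4.7,-11.7,110],"angular":[0,0,0],"fingers":0},{"dp":[4.7,-11.7,130],"angular":[0,0,0],"fingers":0},{"dp":[4.7,-11.7,140],"angular":[0,0,0],"fingers":0},{"dp":[4.7,-11.7,140],"angular":[0,0,0],"fingers":0},{"dp":[4.7,-11.7,140],"angular":[0,0,0],"fingers":0}]'
python3 - <<'E'
from h import *
from rig import monitor,vision
import cv2
s=monitor.sense();show(s)
plan(s,[552.7,163.3,11],[np.pi,0,.207])
c=vision.camera_params("wrist")
p,d=vision.grab_frame("wrist");cv2.imwrite("pics/w2.png",p);np.savez("pics/w2cam.npz",**c)
print(proj(c,[552.7,163.3,40]),proj(c,s['eef_pos']))
E
```

```text
clock: 2.62
eef_pos: [553.7, 164.1, 50.0]
tcp_rot: [3.142, -0.0, 0.206]
contact_force: [0.5, 0.1, 0.9]
opening: 1.003
t2.62 p [553.7 164.1  50. ] rpy [ 3.1415e+00 -2.0000e-04  2.0590e-01] F [0.5 0.1 0.9] M [ 0.   -0.04  0.  ] open 1.003
dp [-1.18  0.6  39.  ] ang [ 0.0001 -0.0002 -0.0011]
(np.float64(316.8659338439936), np.float64(279.78003475730293)) (np.float64(319.0251135036854), np.float64(286.9605382661249))
```

View pics/w2.png

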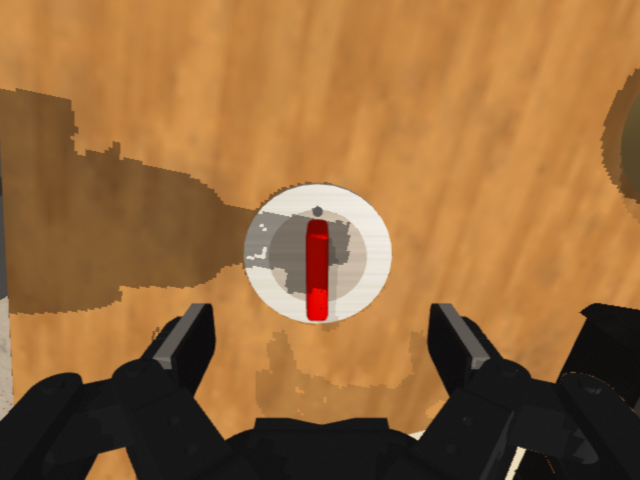

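The bar's top face spans rows 236–321 at column 317.5, and the prediction was (316.9,279.8), so they agree to about 1 mm. Next I'll descend and close.

```bash
python3 -m inch '[{"dp":[-1,0.5,20],"angular":[0,0,0],"fingers":0},{"dp":[-1,0.5,33],"angular":[0,0,0],"fingers":0},{"dp":[-1,0.5,39],"angular":[0,0,0],"fingers":0},{"dp":[-1,0.5,39],"angular":[0,0,0],"fingers":0},{"dp":[-1,0.5,39],"angular":[0,0,0],"fingers":0}]'
python3 - <<'E'
from h import *
from rig import monitor,vision
show(monitor.sense())
E
```

```text
clock: 3.08
eef_pos: [552.7, 164.2, 10.6]
tcp_rot: [3.142, 0.0, 0.207]
contact_force: [0.2, -0.1, -0.0]
opening: 1.0
t3.08 p [552.7 164.2  10.6] rpy [3.1416e+00 1.0000e-04 2.0700e-01] F [ 0.2 -0.1 -0. ] M [-0.03  0.03 -0.02] open 1.0
```

```bash
python3 -m inch '[{"dp":[0,0,0],"angular":[0,0,0],"fingers":255},{"dp":[0,0,0],"angular":[0,0,0],"fingers":255},{"dp":[0,0,0],"angular":[0,0,0],"fingers":255},{"dp":[0,0,0],"angular":[0,0,0],"fingers":255},{"dp":[0,0,0],"angular":[0,0,0],"fingers":255},{"dp":[0,0,0],"angular":[0,0,0],"fingers":255},{"dp":[0,0,0],"angular":[0,0,0],"fingers":255},{"dp":[0,0,0],"angular":[0,0,0],"fingers":255},{"dp":[0,0,0],"angular":[0,0,0],"fingers":255},{"dp":[0,0,0],"angular":[0,0,0],"fingers":255}]' 80
python3 - <<'E'
from h import *
from rig import monitor,vision
show(monitor.sense())
E
```

```text
clock: 3.92
eef_pos: [552.6, 164.3, 10.8]
tcp_rot: [-3.142, -0.0, 0.207]
contact_force: [-1.9, -0.2, 4.9]
opening: 0.109
t3.92 p [552.6 164.3  10.8] rpy [-3.1415e+00 -2.0000e-04  2.0700e-01] F [-1.9 -0.2  4.9] M [-0.05  0.26 -0.01] open 0.109
```

```bash
python3 -m inch '[{"dp":[0,0,-10],"angular":[0,0,0],"fingers":255},{"dp":[0,0,-30],"angular":[0,0,0],"fingers":255},{"dp":[0,0,-65],"angular":[0,0,0],"fingers":255},{"dp":[0,0,-100],"angular":[0,0,0],"fingers":255},{"dp":[0,0,-125],"angular":[0,0,0],"fingers":255},{"dp":[0,0,-140],"angular":[0,0,0],"fingers":255},{"dp":[0,0,-140],"angular":[0,0,0],"fingers":255},{"dp":[0,0,-140],"angular":[0,0,0],"fingers":255}]'
python3 - <<'E'
from h import *
from rig import monitor,vision
import cv2
s=monitor.sense();show(s)
c=vision.camera_params("wrist")
p,d=vision.grab_frame("wrist");cv2.imwrite("pics/w3.png",p);np.savez("pics/w3cam.npz",**c)
show(monitor.sense())
# predicted
R=Ro.from_euler('xyz',s['tcp_rot'])
for z in (3.5,-29):print(proj(c,s['eef_pos']+R.apply([0,0,z])))
plan(s,[503.5,-187.8,200],[np.pi,0,.198])
E
```

```text
clock: 4.58
eef_pos: [552.7, 164.3, 151.0]
tcp_rot: [-3.141, -0.001, 0.207]
contact_force: [-0.7, -0.6, -3.2]
opening: 0.105
t4.58 p [552.7 164.3 151. ] rpy [-3.1415e+00 -1.5000e-03  2.0700e-01] F [-0.7 -0.6 -3.2] M [0.06 0.01 0.01] open 0.105
t4.63 p [551.9 164.  149.7] rpy [3.1415e+00 9.0000e-04 2.0700e-01] F [-0.5 -0.7 -2.7] M [-0.05  0.01 -0.  ] open 0.105
(np.float64(319.1280385253589), np.float64(283.98256051660906))
(np.float64(318.75471679592704), np.float64(316.70701473940835))
dp [-120.48  334.42  -49.27] ang [-0.0001 -0.0015  0.009 ]
```

View pics/w3.png

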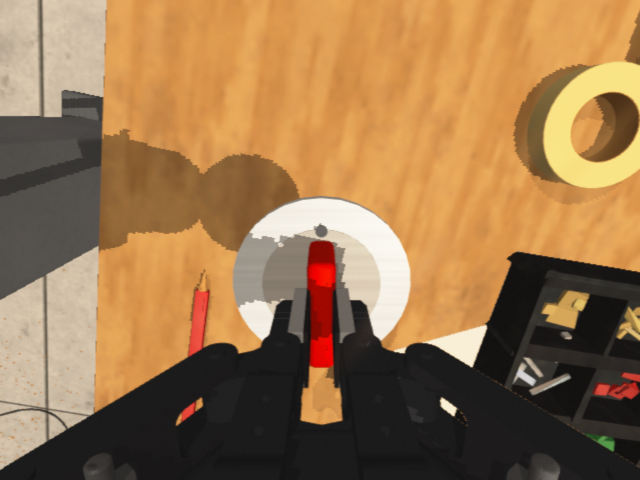

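The bar is held, and the disc is visible with its rim at columns 233–411 and its top at row 197. I'll fit the disc pose in the tool frame from the rim.

Run:
```python
import cv2
p=cv2.imread("pics/w3.png");cv2.imwrite("pics/w3c.png",cv2.resize(p[185:365,225:425],None,fx=3.3,fy=3.3,interpolation=cv2.INTER_CUBIC))
```

```text
(no output)
```

View pics/w3c.png

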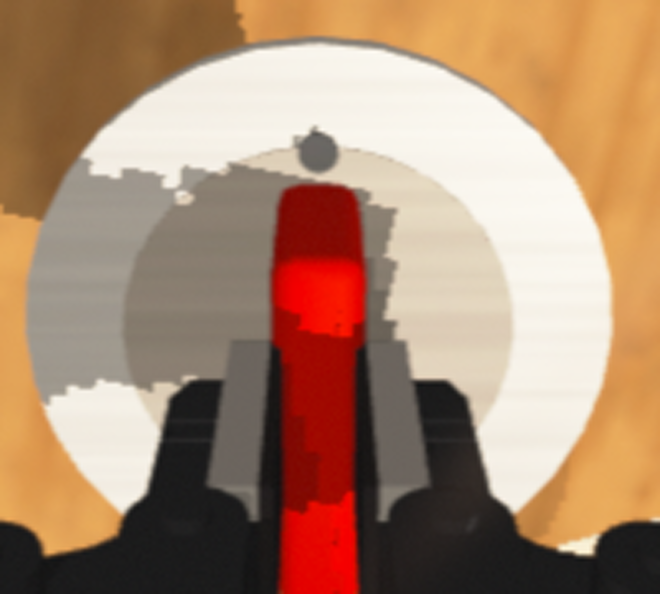

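Run:
```python
from h import *
from scipy.optimize import least_squares
c=dict(np.load("pics/w3cam.npz"))
p0=np.array([552.4,164.2,150.4]);R=Ro.from_euler('xyz',[np.pi,0,.207])
pts=np.array([(26,305),(612,305),(80,165),(315,42),(541,128),(120,510),(527,510),(40,400),(600,400)])
px=np.array([[225+(a+.5)/3.3-.5,185+(b+.5)/3.3-.5] for a,b in pts])
th=np.linspace(0,2*np.pi,720)
circ=np.c_[45*np.cos(th),45*np.sin(th),0*th]
def res(q):
    X=p0+R.apply(circ+q)
    C=X@c['R'].T+c['t'];U=np.c_[c['fx']*C[:,0]/C[:,2]+c['cx'],c['fy']*C[:,1]/C[:,2]+c['cy']]
    o=[]
    cen=U.mean(0)
    for p in px:
        D=U-p;i=np.argmin((D**2).sum(1));o.append(np.sign(np.linalg.norm(p-cen)-np.linalg.norm(U[i]-cen))*np.linalg.norm(D[i]))
    return o
f=least_squares(res,[0,0,3.]);print(f.x,np.round(f.fun,1))
```

```text
[1.84324765 1.38113541 4.03000984] [ 0.4 -1.2 -1.1  0.3  1.  -0.3  0.7  0.6 -0.4]
```

```bash
python3 -m inch '[{"dp":[-10,40,-30],"angular":[0,0,0.009],"fingers":255},{"dp":[-121,464,-50],"angular":[0,0,0.009],"fingers":255},{"dp":[-121,464,-50],"angular":[0,0,0.009],"fingers":255},{"dp":[-121,464,-50],"angular":[0,0,0.009],"fingers":255},{"dp":[-121,464,-50],"angular":[0,0,0.009],"fingers":255},{"dp":[-121,464,-50],"angular":[0,0,0.009],"fingers":255},{"dp":[-121,464,-50],"angular":[0,0,0.009],"fingers":255},{"dp":[-121,464,-50],"angular":[0,0,0.009],"fingers":255},{"dp":[-121,464,-50],"angular":[0,0,0.009],"fingers":255},{"dp":[-121,464,-50],"angular":[0,0,0.009],"fingers":255},{"dp":[-121,464,-50],"angular":[0,0,0.009],"fingers":255},{"dp":[-121,464,-50],"angular":[0,0,0.009],"fingers":255}]'; python3 -m inch '[{"dp":[-3,18,0],"angular":[0,0,0],"fingers":255},{"dp":[-3,18,0],"angular":[0,0,0],"fingers":255},{"dp":[-3,18,0],"angular":[0,0,0],"fingers":255},{"dp":[-3,18,0],"angular":[0,0,0],"fingers":255}]'
python3 - <<'E'
from h import *
from rig import monitor,vision
import cv2
s=monitor.sense();show(s)
c=vision.camera_params("wrist")
p,d=vision.grab_frame("wrist");cv2.imwrite("pics/w4.png",p);np.savez("pics/w4cam.npz",**c)
np.save("pics/w4d.npy",d)
show(monitor.sense())
E
```

```text
clock: 5.63
eef_pos: [527.9, -317.7, 198.2]
tcp_rot: [-3.14, 0.002, 0.197]
contact_force: [0.8, 0.3, -2.8]
opening: 0.105
clock: 5.97
eef_pos: [529.5, -331.6, 198.8]
tcp_rot: [-3.139, 0.002, 0.198]
contact_force: [-0.2, 0.5, -2.3]
opening: 0.104
t5.97 p [ 529.5 -331.6  198.8] rpy [-3.1392e+00  1.7000e-03  1.9820e-01] F [-0.2  0.5 -2.3] M [ 0.06 -0.02 -0.  ] open 0.104
t6.02 p [ 529.8 -331.4  199.3] rpy [-3.1397e+00  1.3000e-03  1.9890e-01] F [-0.6  0.3 -2.3] M [0.09 0.   0.03] open 0.107
```

View pics/w4.png

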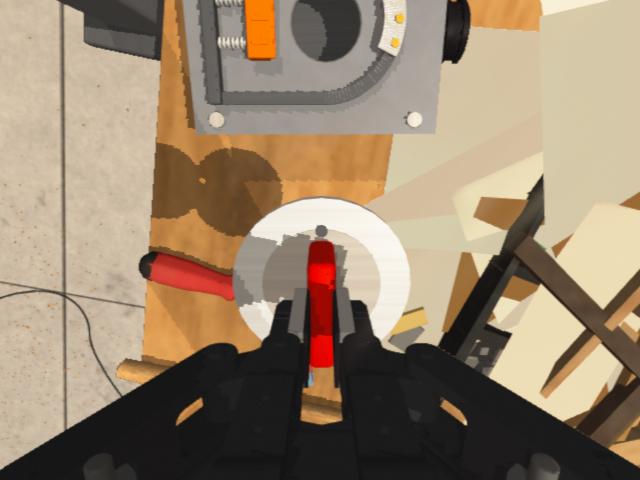

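The port is cut off at the top of the image (hole at about (326,20)). I'll go 55 mm back towards it.

```bash
python3 -m inch '[{"dp":[0,-30,0],"angular":[0,0,0],"fingers":255},{"dp":[0,-55,0],"angular":[0,0,0],"fingers":255},{"dp":[0,-55,0],"angular":[0,0,0],"fingers":255},{"dp":[0,-55,0],"angular":[0,0,0],"fingers":255},{"dp":[0,-55,0],"angular":[0,0,0],"fingers":255}]'
python3 - <<'E'
from h import *
from rig import monitor,vision
import cv2
s=monitor.sense();show(s)
c=vision.camera_params("wrist")
p,d=vision.grab_frame("wrist");cv2.imwrite("pics/w5.png",p);np.savez("pics/w5cam.npz",**c)
np.save("pics/w5d.npy",d)
show(monitor.sense())
cv2.imwrite("pics/w5c.png",cv2.resize(p[0:260,150:480],None,fx=2.3,fy=2.3,interpolation=cv2.INTER_CUBIC))
E
```

```text
clock: 6.43
eef_pos: [519.8, -278.4, 200.6]
tcp_rot: [3.141, -0.0, 0.2]
contact_force: [0.2, -0.2, -2.0]
opening: 0.11
t6.43 p [ 519.8 -278.4  200.6] rpy [ 3.141e+00 -4.000e-04  1.999e-01] F [ 0.2 -0.2 -2. ] M [ 0.03 -0.01 -0.05] open 0.11
t6.48 p [ 519.8 -278.9  200.5] rpy [ 3.141e+00 -3.000e-04  1.991e-01] F [ 0.2 -0.5 -1.9] M [-0.01  0.02  0.01] open 0.105
```

View pics/w5c.png

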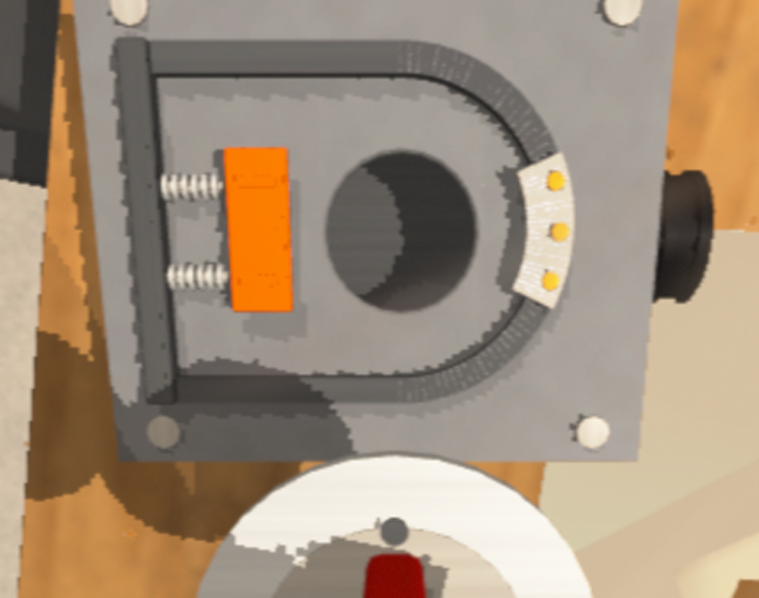

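Run:
```python
from h import *
c=dict(np.load("pics/w5cam.npz"))
np.set_printoptions(precision=1,suppress=True)
b=lambda X,Y,z:ray(c,150+(X+.5)/2.3-.5,(Y+.5)/2.3-.5,z)
print("cam",-c['R'].T@c['t'])
s=Ro.from_euler('z',.198)
P=np.array([503.5,-187.8,0])
loc=lambda q:s.inv().apply(q-P)
L,R,T,B=b(326,231,62),b(476,231,62),b(401,150,62),b(401,312,62)
print("hole",(L+R)/2,(T+B)/2,np.linalg.norm(L-R),np.linalg.norm(T-B))
cen=loc(((L+R+T+B)/4));print("hole local",cen)
for n,q in dict(roof_t=(289,148,75.5),roof_b=(292,311,75.5),lipin=(525,230,73.5),lip_a=(517,170,73.5),lip_b=(514,291,73.5),wallt1=(200,76,62),wallt2=(380,76,62),wallb1=(200,376,69.5),wallb2=(380,376,69.5),s1=(130,8,62),s2=(623,8,62),s3=(163,432,62),s4=(593,432,62)).items():print(n,loc(b(*q)))
```

```text
cam [ 505.3 -202.5  365.5]
hole [ 504.5 -185.8   62. ] [ 504.7 -186.5   62. ] 50.623362522687216 51.31782422388888
hole local [ 1.4  1.4 62. ]
roof_t [-34.   25.4  75.5]
roof_b [-34.7 -23.9  75.5]
lipin [41.5  1.5 73.5]
lip_a [38.1 19.4 73.5]
lip_b [ 38.8 -17.5  73.5]
wallt1 [-63.3  48.3  62. ]
wallt2 [-5.5 48.4 62. ]
wallb1 [-68.  -45.8  69.5]
wallb2 [ -5.8 -45.7  69.5]
s1 [-84.   67.3  62. ]
s2 [70.9 67.6 62. ]
s3 [-84.4 -66.5  62. ]
s4 [ 71.1 -66.3  62. ]
```

```bash
cat >> h.py <<'E'
PY=.198
S=Ro.from_euler('z',PY)
O=np.array([503.5,-187.8,0])+S.apply([-.4,2.4,0])
DZ=7.6
def tcp(cx,hb,th):
    "TCP pose for low top corner at local x=cx, low bottom edge hb above seat (62)"
    u=np.array([np.cos(th),0,np.sin(th)]);n=np.array([-np.sin(th),0,np.cos(th)])
    zc=hb+6*np.cos(th)
    C=np.array([cx,0,zc+62])+45*u-3*n
    return O+S.apply(C+DZ*n),[np.pi,-th,PY]
def where(s):
    R=Ro.from_euler('xyz',s['tcp_rot']);C=S.inv().apply(R.apply([0,0,DZ])+s['eef_pos']-O)-[0,0,62]
    Rl=(S.inv()*R).as_matrix();u=Rl[:,0];n=-Rl[:,2]
    lo=C-45*u;print("C",C.round(1),"lowtop",(lo+3*n).round(1),"lowbot",(lo-3*n).round(1),"hibot",(C+45*u-3*n).round(1),"th",round(float(np.arcsin(u[2])),4),"Floc",S.inv().apply(s['contact_force']).round(1))
E
python3 - <<'E'
from h import *
from rig import monitor
s=monitor.sense()
print(tcp(-33,40,.26));plan(s,*tcp(-33,40,.26))
E
```

```text
(array([ 511.75889149, -183.69520366,  123.8123586 ]), [3.141592653589793, -0.26, 0.198])
dp [ 10.97 -94.97  76.63] ang [0.0004 0.2597 0.0012]
```

```bash
python3 -m inch '[{"dp":[5,-30,0],"angular":[0,0.1,0],"fingers":255},{"dp":[11,-65,20],"angular":[0,0.2,0],"fingers":255},{"dp":[11,-90,50],"angular":[0,0.26,0],"fingers":255},{"dp":[11,-95,70],"angular":[0,0.26,0],"fingers":255},{"dp":[11,-95,76.6],"angular":[0,0.26,0],"fingers":255},{"dp":[11,-95,76.6],"angular":[0,0.26,0],"fingers":255},{"dp":[11,-95,76.6],"angular":[0,0.26,0],"fingers":255}]'
python3 - <<'E'
from h import *
from rig import monitor,vision
import cv2
s=monitor.sense();show(s);where(s)
plan(s,*tcp(-33,5,.26))
p,d=vision.grab_frame("side");cv2.imwrite("pics/s1.png",cv2.resize(p[220:360,230:400],None,fx=4,fy=4,interpolation=cv2.INTER_CUBIC))
E
```

```text
clock: 7.07
eef_pos: [513.1, -185.1, 124.7]
tcp_rot: [3.14, -0.261, 0.198]
contact_force: [1.0, 0.0, -2.0]
opening: 0.107
t7.07 p [ 513.1 -185.1  124.7] rpy [ 3.1402 -0.2611  0.1981] F [ 1.  0. -2.] M [-0.05  0.21 -0.03] open 0.107
C [12.3 -1.7 55.4] lowtop [-31.9  -1.7  46.7] lowbot [-30.4  -1.7  40.9] hibot [56.6 -1.7 64.1] th 0.2611 Floc [ 1.  -0.2 -2. ]
dp [-10.3   -1.74  34.44] ang [ 0.0013 -0.0011  0.0001]
```

View pics/s1.png

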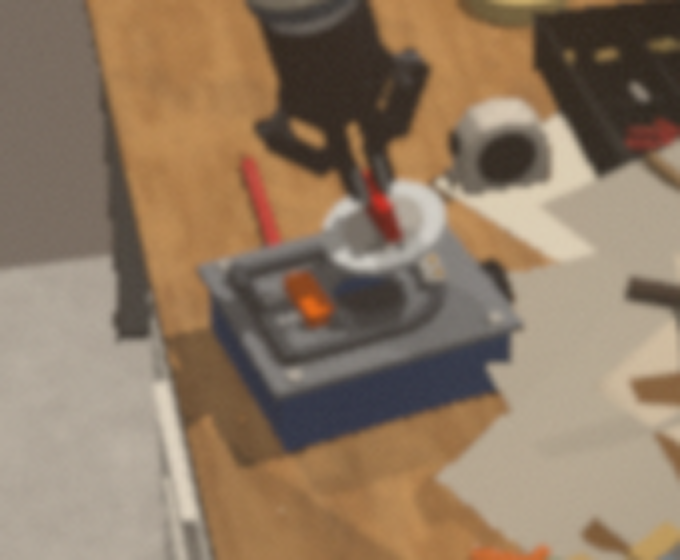

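The disc is tilted low towards the orange shoe and clear above the port. Next I'll descend to 5 mm above the seat.

```bash
python3 -m inch '[{"dp":[-5,-1.5,15],"angular":[0,0,0],"fingers":255},{"dp":[-9.5,-1.5,30],"angular":[0,0,0],"fingers":255},{"dp":[-9.5,-1.5,34],"angular":[0,0,0],"fingers":255},{"dp":[-9.5,-1.5,34],"angular":[0,0,0],"fingers":255},{"dp":[-9.5,-1.5,34],"angular":[0,0,0],"fingers":255}]'
python3 - <<'E'
from h import *
from rig import monitor,vision
import cv2
s=monitor.sense();show(s);where(s)
plan(s,*tcp(-33,0,.26))
p,d=vision.grab_frame("top");cv2.imwrite("pics/t1.png",cv2.resize(p[220:325,365:465],None,fx=5.7,fy=5.7,interpolation=cv2.INTER_CUBIC))
c=vision.camera_params("wrist")
p,d=vision.grab_frame("wrist");cv2.imwrite("pics/w6.png",p);np.savez("pics/w6cam.npz",**c)
E
```

```text
clock: 7.53
eef_pos: [511.8, -183.1, 89.4]
tcp_rot: [3.141, -0.261, 0.198]
contact_force: [0.8, -0.3, -2.2]
opening: 0.107
t7.53 p [ 511.8 -183.1   89.4] rpy [ 3.1408 -0.2611  0.1979] F [ 0.8 -0.3 -2.2] M [-0.03  0.25  0.01] open 0.107
C [11.4  0.5 20.1] lowtop [-32.8   0.5  11.4] lowbot [-31.3   0.5   5.6] hibot [55.7  0.5 28.8] th 0.2611 Floc [ 0.7 -0.4 -2.2]
dp [-1.62  0.54  5.38] ang [ 0.0008 -0.0011 -0.0001]
```

View pics/w6.png

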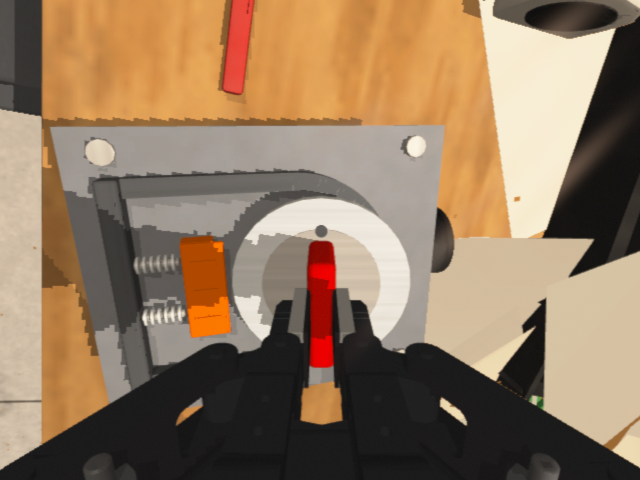

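View pics/t1.png

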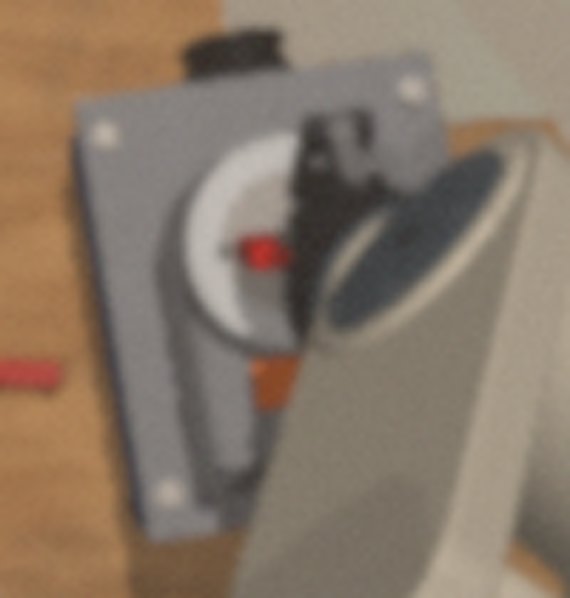

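```bash
python3 -m inch '[{"dp":[-0.6,0.5,2],"angular":[0,0,0],"fingers":255},{"dp":[-1,0.5,3.5],"angular":[0,0,0],"fingers":255},{"dp":[-1,0.5,3.9],"angular":[0,0,0],"fingers":255},{"dp":[-1,0.5,3.9],"angular":[0,0,0],"fingers":255}]'
python3 - <<'E'
from h import *
from rig import monitor,vision
s=monitor.sense();where(s)
E
python3 -m inch '[{"dp":[-0.2,0,0.7],"angular":[0,0,0],"fingers":255},{"dp":[-0.2,0,0.7],"angular":[0,0,0],"fingers":255},{"dp":[-0.2,0,0.7],"angular":[0,0,0],"fingers":255}]'
python3 - <<'E'
from h import *
from rig import monitor,vision
s=monitor.sense();where(s)
E
python3 -m inch '[{"dp":[-0.2,0,0.7],"angular":[0,0,0],"fingers":255},{"dp":[-0.2,0,0.7],"angular":[0,0,0],"fingers":255},{"dp":[-0.2,0,0.7],"angular":[0,0,0],"fingers":255}]'
python3 - <<'E'
from h import *
from rig import monitor,vision
s=monitor.sense();where(s)
E
```

```text
clock: 7.97
eef_pos: [510.7, -182.8, 84.4]
tcp_rot: [-3.142, -0.26, 0.198]
contact_force: [-1.0, -1.2, -2.0]
opening: 0.104
C [10.4  1.  15.1] lowtop [-33.8   1.    6.4] lowbot [-32.3   1.    0.6] hibot [54.7  1.  23.8] th 0.26 Floc [-1.2 -0.9 -2. ]
clock: 8.22
eef_pos: [510.9, -182.9, 83.8]
tcp_rot: [3.141, -0.26, 0.198]
contact_force: [0.3, -0.3, -1.9]
opening: 0.102
C [10.5  1.  14.4] lowtop [-33.7   1.    5.7] lowbot [-32.2   1.   -0.1] hibot [54.8  1.  23.1] th 0.2602 Floc [ 0.2 -0.3 -1.9]
clock: 8.47
eef_pos: [511.2, -183.0, 83.3]
tcp_rot: [3.141, -0.261, 0.198]
contact_force: [1.6, 1.4, 1.8]
opening: 0.101
C [10.9  0.8 13.9] lowtop [-33.4   0.8   5.2] lowbot [-31.8   0.8  -0.6] hibot [55.1  0.8 22.6] th 0.2608 Floc [1.8 1.  1.8]
```

```bash
python3 -m inch '[{"dp":[0.3,0.7,-1.2],"angular":[0,0,0],"fingers":255},{"dp":[-2,0.7,-1.8],"angular":[0,0,0],"fingers":255},{"dp":[-4.5,0.7,-2.4],"angular":[0,0,0],"fingers":255},{"dp":[-4.5,0.7,-2.4],"angular":[0,0,0],"fingers":255},{"dp":[-4.5,0.7,-2.4],"angular":[0,0,0],"fingers":255}]'
python3 - <<'E'
from h import *
from rig import monitor,vision
s=monitor.sense();where(s)
E
python3 -m inch '[{"dp":[-1,0,-0.25],"angular":[0,0,0],"fingers":255},{"dp":[-1.9,0,-0.5],"angular":[0,0,0],"fingers":255},{"dp":[-1.9,0,-0.5],"angular":[0,0,0],"fingers":255}]'
python3 - <<'E'
from h import *
from rig import monitor,vision
s=monitor.sense();where(s)
E
```

```text
clock: 8.88
eef_pos: [505.5, -184.5, 83.9]
tcp_rot: [-3.141, -0.26, 0.198]
contact_force: [0.1, 0.1, -2.8]
opening: 0.106
C [ 5.   0.4 14.6] lowtop [-39.3   0.4   5.9] lowbot [-37.7   0.4   0.1] hibot [49.3  0.4 23.2] th 0.2595 Floc [ 0.1  0.1 -2.8]
clock: 9.13
eef_pos: [504.1, -185.0, 84.2]
tcp_rot: [3.141, -0.26, 0.198]
contact_force: [0.6, -0.2, -2.4]
opening: 0.103
C [ 3.5  0.2 14.8] lowtop [-40.7   0.2   6.2] lowbot [-39.2   0.2   0.4] hibot [47.8  0.2 23.5] th 0.2603 Floc [ 0.5 -0.3 -2.4]
```

```bash
python3 -m inch '[{"dp":[-1,0,-0.25],"angular":[0,0,0],"fingers":255},{"dp":[-1.9,0,-0.5],"angular":[0,0,0],"fingers":255},{"dp":[-1.9,0,-0.5],"angular":[0,0,0],"fingers":255}]'
python3 - <<'E'
from h import *
from rig import monitor,vision
s=monitor.sense();where(s)
E
python3 -m inch '[{"dp":[-1,0,-0.25],"angular":[0,0,0],"fingers":255},{"dp":[-1.9,0,-0.5],"angular":[0,0,0],"fingers":255},{"dp":[-1.9,0,-0.5],"angular":[0,0,0],"fingers":255}]'
python3 - <<'E'
from h import *
from rig import monitor,vision
s=monitor.sense();where(s)
import cv2
p,d=vision.grab_frame("wrist");cv2.imwrite("pics/w7.png",cv2.resize(p[110:410,70:450],None,fx=2,fy=2,interpolation=cv2.INTER_CUBIC))
E
```

```text
clock: 9.38
eef_pos: [502.9, -185.5, 84.6]
tcp_rot: [3.141, -0.261, 0.198]
contact_force: [4.9, 1.1, -0.9]
opening: 0.102
C [ 2.2 -0.  15.2] lowtop [-42.   -0.    6.5] lowbot [-40.5  -0.    0.7] hibot [46.5 -0.  23.9] th 0.2614 Floc [ 5.   0.1 -0.9]
clock: 9.63
eef_pos: [500.9, -185.9, 84.5]
tcp_rot: [3.141, -0.261, 0.198]
contact_force: [4.7, 2.5, -0.8]
opening: 0.106
C [ 0.2  0.  15.2] lowtop [-44.1   0.    6.5] lowbot [-42.5   0.    0.7] hibot [44.4  0.  23.9] th 0.2613 Floc [ 5.1  1.5 -0.8]
```

View pics/w7.png

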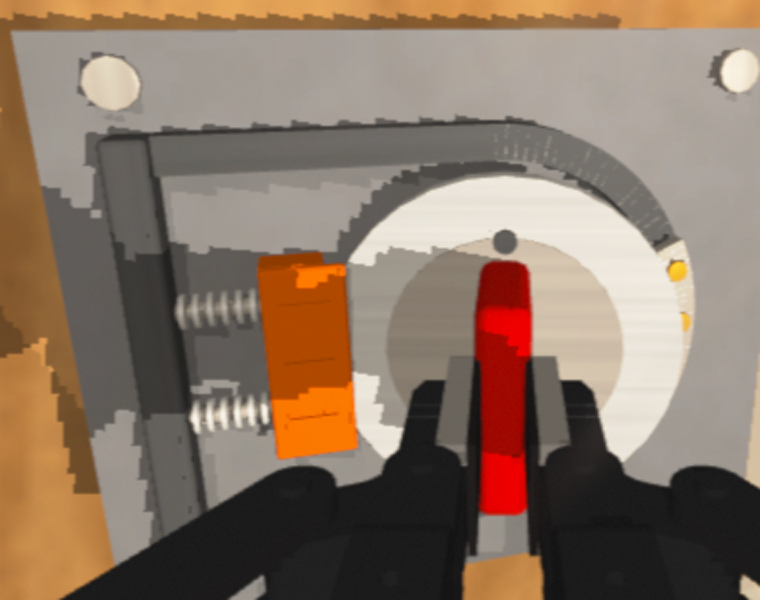

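The disc's edge is under the roof and the shoe has started to move at about 5 N, with nothing jammed. I'll push on in small steps.

```bash
python3 -m inch '[{"dp":[-1,0,-0.2],"angular":[0,0,0],"fingers":255},{"dp":[-2,0,-0.4],"angular":[0,0,0],"fingers":255},{"dp":[-3,0,-0.6],"angular":[0,0,0],"fingers":255},{"dp":[-3.9,0,-0.8],"angular":[0,0,0],"fingers":255},{"dp":[-3.9,0,-0.8],"angular":[0,0,0],"fingers":255}]'
python3 - <<'E'
from h import *
from rig import monitor,vision
s=monitor.sense();where(s)
E
python3 -m inch '[{"dp":[-1,0,-0.2],"angular":[0,0,0],"fingers":255},{"dp":[-2,0,-0.4],"angular":[0,0,0],"fingers":255},{"dp":[-3,0,-0.6],"angular":[0,0,0],"fingers":255},{"dp":[-3.3,0,-0.8],"angular":[0,0,0],"fingers":255},{"dp":[-3.3,0,-0.8],"angular":[0,0,0],"fingers":255}]'
python3 - <<'E'
from h import *
from rig import monitor,vision
s=monitor.sense();where(s)
plan(s,*tcp(-52.5,.3,.26))
import cv2
p,d=vision.grab_frame("wrist");cv2.imwrite("pics/w8.png",cv2.resize(p[110:410,70:450],None,fx=2,fy=2,interpolation=cv2.INTER_CUBIC))
E
```

```text
clock: 10.1
eef_pos: [497.6, -186.8, 84.7]
tcp_rot: [3.14, -0.262, 0.198]
contact_force: [7.3, 3.4, 0.4]
opening: 0.102
C [-3.2 -0.3 15.4] lowtop [-47.4  -0.3   6.6] lowbot [-45.9  -0.3   0.8] hibot [41.  -0.3 24.1] th 0.2624 Floc [7.8 1.9 0.4]
clock: 10.52
eef_pos: [494.9, -187.5, 84.9]
tcp_rot: [3.14, -0.263, 0.197]
contact_force: [7.9, 5.1, 1.5]
opening: 0.103
C [-6.  -0.5 15.6] lowtop [-50.3  -0.4   6.8] lowbot [-48.7  -0.5   1. ] hibot [38.2 -0.5 24.4] th 0.2633 Floc [8.7 3.5 1.5]
dp [-2.32 -0.46  0.21] ang [ 0.0016 -0.0033 -0.0005]
```

View pics/w8.png

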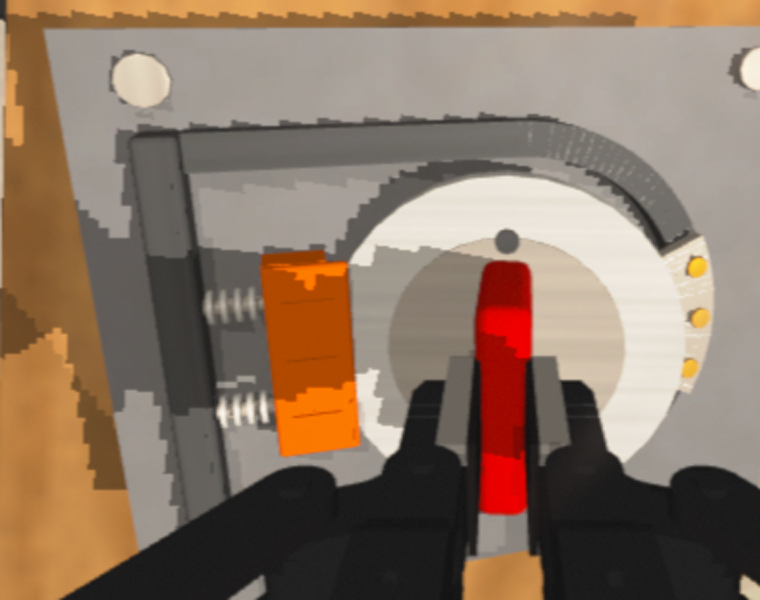

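Run:
```python
from h import *
from rig import monitor,vision
c=vision.camera_params("wrist")
O2=np.array([503.5,-187.8,0])
f=lambda X,Y,z:(S.inv().apply(ray(c,70+(X+.5)/2-.5,110+(Y+.5)/2-.5,z)-O2)).round(1)
print("roof",f(348,265,75.5),f(355,355,75.5),f(358,445,75.5),"lip in",f(682,318,73.5),"wall+y bottom",f(300,170,62),f(400,165,62),"rear wall inner top",f(182,132,69.5),f(206,300,69.5),"screw",f(140,80,62))
print("disc top",f(505,176,62+18.5))
```

```text
roof [-42.8  25.2  75.5] [-42.6   1.8  75.5] [-43.3 -23.3  75.5] lip in [47.5  1.1 73.5] wall+y bottom [-52.   45.9  62. ] [-27.8  45.9  62. ] rear wall inner top [-76.2  56.9  69.5] [-75.8  17.4  69.5] screw [-84.6  67.7  62. ]
disc top [-5.7 45.5 80.5]
```

```bash
python3 -m inch '[{"dp":[-1,-0.6,0.1],"angular":[0,0,0],"fingers":255},{"dp":[-2.2,-0.6,0.1],"angular":[0,0,0],"fingers":255},{"dp":[-2.2,-0.6,0.1],"angular":[0,0,0],"fingers":255},{"dp":[-2.2,-0.6,0.1],"angular":[0,0,0],"fingers":255}]'
python3 - <<'E'
from h import *
from rig import monitor,vision
s=monitor.sense();where(s);show(s)
for th in (.2,.15,.1,.05,0): plan(s,*tcp(-52.3,.2,th))
E
```

```text
clock: 10.9
eef_pos: [493.4, -187.7, 84.7]
tcp_rot: [3.139, -0.264, 0.198]
contact_force: [8.4, 4.2, 3.4]
opening: 0.102
C [-7.5 -0.4 15.3] lowtop [-51.7  -0.3   6.5] lowbot [-50.1  -0.4   0.7] hibot [36.7 -0.4 24.2] th 0.2644 Floc [9.1 2.5 3.4]
t10.90 p [ 493.4 -187.7   84.7] rpy [ 3.1391 -0.2644  0.1976] F [8.4 4.2 3.4] M [ 0.84 -1.68  0.06] open 0.102
dp [-0.47 -0.35  3.14] ang [ 0.0025 -0.0644 -0.0005]
dp [-0.43 -0.36  5.35] ang [ 0.0025 -0.1144 -0.0005]
dp [-0.51 -0.36  7.57] ang [ 0.0025 -0.1644 -0.0006]
dp [-0.7  -0.37  9.81] ang [ 0.0025 -0.2144 -0.0007]
dp [-1.01 -0.37 12.04] ang [ 0.0025 -0.2644 -0.0007]
```

```bash
python3 -m inch '[{"dp":[-0.5,-0.3,1.3],"angular":[0,-0.03,0],"fingers":255},{"dp":[-0.5,-0.3,2.7],"angular":[0,-0.064,0],"fingers":255},{"dp":[-0.4,-0.3,4.8],"angular":[0,-0.114,0],"fingers":255},{"dp":[-0.4,-0.3,4.8],"angular":[0,-0.114,0],"fingers":255},{"dp":[-0.4,-0.3,4.8],"angular":[0,-0.114,0],"fingers":255}]'
python3 - <<'E'
from h import *
from rig import monitor,vision
s=monitor.sense();where(s);show(s)
for th in (.1,.05,0): plan(s,*tcp(-52.3,.4,th))
import cv2
c=vision.camera_params("wrist")
p,d=vision.grab_frame("wrist");cv2.imwrite("pics/w9.png",cv2.resize(p[110:410,70:450],None,fx=2,fy=2,interpolation=cv2.INTER_CUBIC))
p,d=vision.grab_frame("side");cv2.imwrite("pics/s2.png",cv2.resize(p[260:330,270:370],None,fx=7,fy=7,interpolation=cv2.INTER_CUBIC))
E
```

```text
clock: 11.32
eef_pos: [495.7, -187.2, 80.0]
tcp_rot: [3.138, -0.152, 0.199]
contact_force: [10.5, 4.1, 3.1]
opening: 0.104
C [-6.  -0.3 10.5] lowtop [-50.9  -0.3   6.7] lowbot [-50.   -0.3   0.8] hibot [38.9 -0.3 14.4] th 0.1519 Floc [11.1  1.9  3.1]
t11.32 p [ 495.7 -187.2   80. ] rpy [ 3.1382 -0.1519  0.1985] F [10.5  4.1  3.1] M [ 0.74 -2.02  0.02] open 0.104
dp [-1.22 -0.29  2.45] ang [ 0.0033 -0.0519  0.0004]
dp [-1.16 -0.3   4.69] ang [ 0.0033 -0.1019  0.0003]
dp [-1.22 -0.31  6.94] ang [ 0.0033 -0.1519  0.0003]
```

View pics/w9.png

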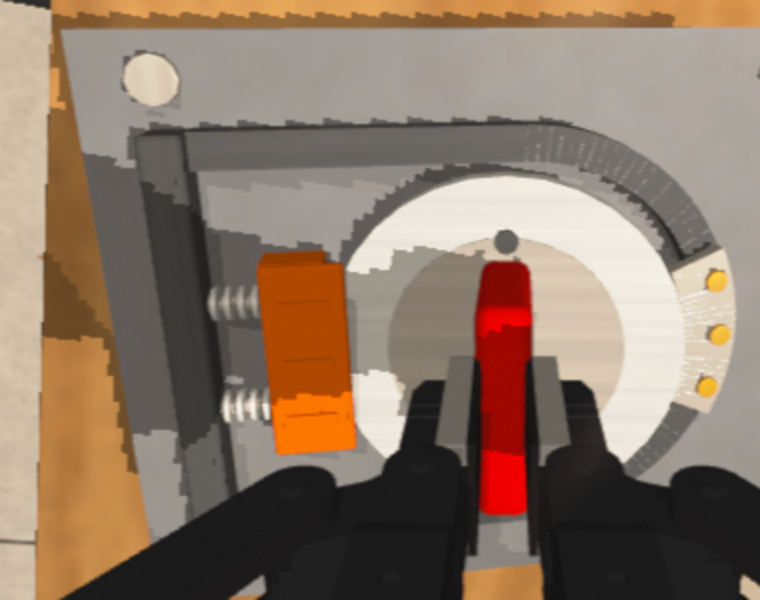

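View pics/s2.png

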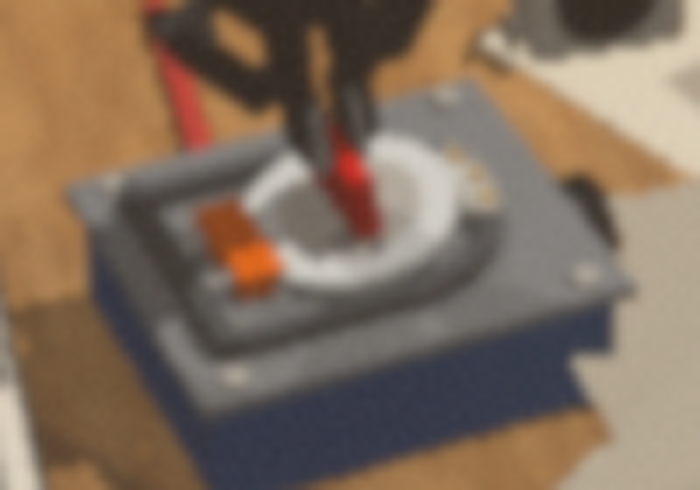

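```bash
python3 -m inch '[{"dp":[-1.4,-0.3,-0.4],"angular":[0,0,0],"fingers":255},{"dp":[-1.4,-0.3,-0.4],"angular":[0,0,0],"fingers":255},{"dp":[-1.4,-0.3,-0.4],"angular":[0,0,0],"fingers":255}]'
python3 - <<'E'
from h import *
from rig import monitor,vision
s=monitor.sense();where(s);show(s)
for th in (.1,.05,0): plan(s,*tcp(-52.3,.6,th))
E
```

```text
clock: 11.67
eef_pos: [493.8, -187.5, 80.4]
tcp_rot: [3.138, -0.153, 0.198]
contact_force: [11.3, 3.2, 2.7]
opening: 0.104
C [-7.9 -0.2 10.9] lowtop [-52.8  -0.2   7. ] lowbot [-51.9  -0.2   1. ] hibot [37.  -0.3 14.7] th 0.1525 Floc [11.7  0.9  2.7]
t11.67 p [ 493.8 -187.5   80.4] rpy [ 3.138  -0.1525  0.1977] F [11.3  3.2  2.7] M [ 0.63 -2.05 -0.01] open 0.104
dp [ 0.64 -0.21  2.85] ang [ 0.0036 -0.0525 -0.0004]
dp [ 0.69 -0.22  5.09] ang [ 0.0036 -0.1025 -0.0005]
dp [ 0.64 -0.23  7.34] ang [ 0.0036 -0.1525 -0.0006]
```

```bash
python3 -m inch '[{"dp":[0.1,0,1.3],"angular":[0,-0.026,0],"fingers":255},{"dp":[0.2,0,2.6],"angular":[0,-0.052,0],"fingers":255},{"dp":[0.2,0,2.6],"angular":[0,-0.052,0],"fingers":255},{"dp":[0.2,0,2.6],"angular":[0,-0.052,0],"fingers":255}]'
python3 - <<'E'
from h import *
from rig import monitor,vision
s=monitor.sense();where(s);show(s)
for th in (.05,0): plan(s,*tcp(-52.3,.6,th))
E
```

```text
clock: 12.0
eef_pos: [494.8, -187.3, 77.7]
tcp_rot: [3.138, -0.101, 0.198]
contact_force: [11.4, 2.5, 2.9]
opening: 0.101
C [-7.2 -0.2  8.2] lowtop [-52.3  -0.2   6.6] lowbot [-51.7  -0.2   0.7] hibot [37.8 -0.2  9.7] th 0.1006 Floc [11.7  0.2  2.9]
t12.00 p [ 494.8 -187.3   77.7] rpy [ 3.138  -0.1006  0.1981] F [11.4  2.5  2.9] M [ 0.54 -2.03  0.04] open 0.101
dp [ 0.17 -0.17  2.31] ang [ 0.0035 -0.0506  0.    ]
dp [ 0.23 -0.18  4.57] ang [ 3.500e-03 -1.006e-01 -1.000e-04]
```

```bash
python3 -m inch '[{"dp":[0,0,1.1],"angular":[0,-0.025,0],"fingers":255},{"dp":[0,0,2.3],"angular":[0,-0.05,0],"fingers":255},{"dp":[0,0,2.3],"angular":[0,-0.05,0],"fingers":255},{"dp":[0,0,2.3],"angular":[0,-0.05,0],"fingers":255}]'
python3 - <<'E'
from h import *
from rig import monitor,vision
s=monitor.sense();where(s);show(s)
for th in (0,): plan(s,*tcp(-52.3,.2,th))
import cv2
c=vision.camera_params("wrist")
p,d=vision.grab_frame("wrist");cv2.imwrite("pics/w10.png",cv2.resize(p[110:410,70:450],None,fx=2,fy=2,interpolation=cv2.INTER_CUBIC))
E
```

```text
clock: 12.33
eef_pos: [495.4, -187.2, 75.4]
tcp_rot: [3.138, -0.051, 0.198]
contact_force: [11.1, 2.8, 3.9]
opening: 0.108
C [-7.1 -0.2  5.8] lowtop [-52.2  -0.2   6.5] lowbot [-51.8  -0.2   0.5] hibot [38.  -0.2  5.1] th 0.0513 Floc [11.5  0.6  3.9]
t12.33 p [ 495.4 -187.2   75.4] rpy [ 3.138  -0.0513  0.198 ] F [11.1  2.8  3.9] M [ 0.6  -2.03 -0.03] open 0.108
dp [ 0.01 -0.17  2.63] ang [ 0.0036 -0.0513 -0.0001]
```

View pics/w10.png

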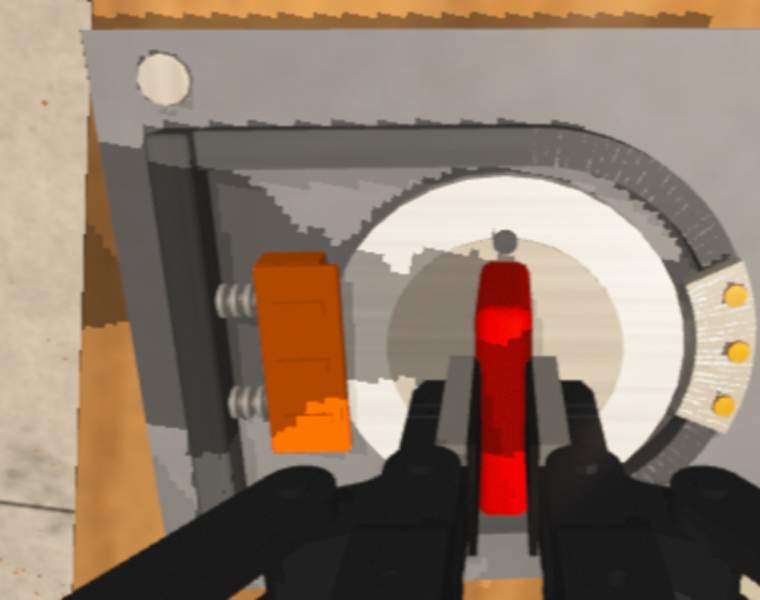

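```bash
python3 -m inch '[{"dp":[0,0,1],"angular":[0,-0.025,0],"fingers":255},{"dp":[0,0,2],"angular":[0,-0.051,0],"fingers":255},{"dp":[0,0,2],"angular":[0,-0.051,0],"fingers":255},{"dp":[0,0,2],"angular":[0,-0.051,0],"fingers":255}]'
python3 - <<'E'
from h import *
from rig import monitor,vision
s=monitor.sense();where(s);show(s)
E
```

```text
clock: 12.72
eef_pos: [495.7, -187.1, 73.4]
tcp_rot: [3.138, -0.001, 0.198]
contact_force: [11.9, 3.7, 4.0]
opening: 0.101
C [-7.1 -0.2  3.8] lowtop [-52.1  -0.2   6.7] lowbot [-52.1  -0.2   0.7] hibot [37.9 -0.2  0.8] th 0.0009 Floc [12.4  1.3  4. ]
t12.72 p [ 495.7 -187.1   73.4] rpy [ 3.1379e+00 -9.0000e-04  1.9800e-01] F [11.9  3.7  4. ] M [ 0.61 -2.1  -0.05] open 0.101
```

```bash
python3 -m inch '[{"dp":[0,0,0.5],"angular":[0.003,0,0],"fingers":255},{"dp":[0,0,0.5],"angular":[0.003,0,0],"fingers":255},{"dp":[0,0,0.5],"angular":[0.003,0,0],"fingers":255}]'
python3 - <<'E'
from h import *
from rig import monitor,vision
s=monitor.sense();where(s);show(s)
E
python3 -m inch '[{"dp":[0,0,0.5],"angular":[0,0,0],"fingers":255},{"dp":[0,0,0.5],"angular":[0,0,0],"fingers":255},{"dp":[0,0,0.5],"angular":[0,0,0],"fingers":255}]'
python3 - <<'E'
from h import *
from rig import monitor,vision
s=monitor.sense();where(s);show(s)
import cv2
c=vision.camera_params("wrist")
p,d=vision.grab_frame("wrist");cv2.imwrite("pics/w11.png",cv2.resize(p[110:410,70:450],None,fx=2,fy=2,interpolation=cv2.INTER_CUBIC))
E
```

```text
clock: 12.97
eef_pos: [495.9, -187.1, 73.2]
tcp_rot: [3.141, -0.002, 0.197]
contact_force: [11.8, 3.5, 4.8]
opening: 0.101
C [-6.9 -0.3  3.6] lowtop [-51.9  -0.2   6.5] lowbot [-51.9  -0.2   0.5] hibot [38.1 -0.3  0.7] th 0.0019 Floc [12.3  1.1  4.8]
t12.97 p [ 495.9 -187.1   73.2] rpy [ 3.1409e+00 -1.9000e-03  1.9740e-01] F [11.8  3.5  4.8] M [ 0.78 -2.19 -0.03] open 0.101
clock: 13.22
eef_pos: [496.1, -187.1, 72.9]
tcp_rot: [3.141, -0.002, 0.197]
contact_force: [11.4, 4.5, 6.9]
opening: 0.105
C [-6.7 -0.2  3.3] lowtop [-51.7  -0.2   6.2] lowbot [-51.7  -0.2   0.2] hibot [38.3 -0.3  0.4] th 0.0023 Floc [12.1  2.2  6.9]
t13.22 p [ 496.1 -187.1   72.9] rpy [ 3.1408e+00 -2.3000e-03  1.9740e-01] F [11.4  4.5  6.9] M [ 0.9  -2.16 -0.06] open 0.105
```

View pics/w11.png

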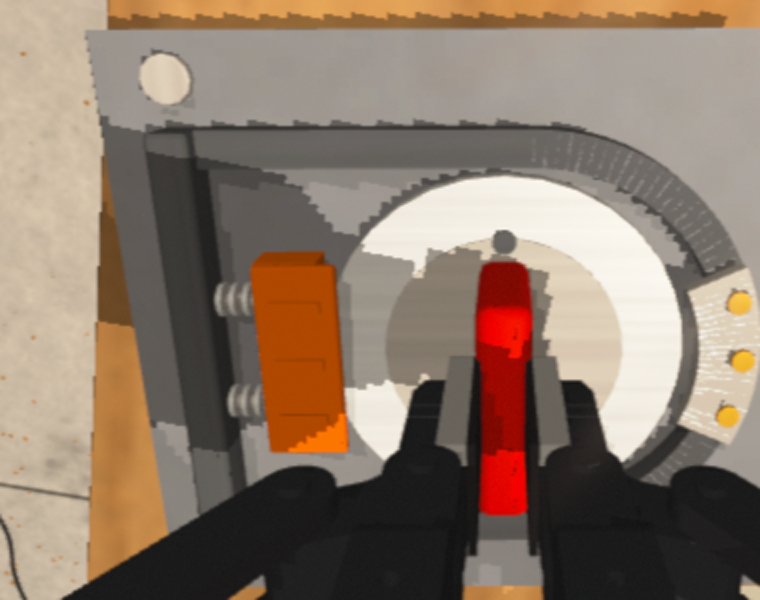

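```bash
cat >> h.py <<'E'
def flat(vision,off=(0,0)):
    c=vision.camera_params("wrist");p,d=vision.grab_frame("wrist")
    v,u=np.mgrid[0:480,0:640];z=d
    X=np.stack([(u-c['cx'])/c['fx']*z,(v-c['cy'])/c['fy']*z,z],-1)
    W=(X-c['t'])@c['R'];L=S.inv().apply((W-O).reshape(-1,3)).reshape(480,640,3)-[0,0,62]
    import cv2
    hsv=cv2.cvtColor(p,cv2.COLOR_BGR2HSV)
    return p,d,L,hsv
E
python3 - <<'E'
from h import *
from rig import monitor,vision
np.set_printoptions(precision=1,suppress=True)
p,d,L,h=flat(vision)
np.save("pics/L.npy",L);import cv2;cv2.imwrite("pics/w11full.png",p)
# crop coords of sample points -> px
for n,(X,Y) in dict(discL=(365,310),discL2=(375,390),discT=(505,200),discTL=(420,230),discR=(650,340),discTR=(620,240),discBR=(655,400),in1=(420,300),in2=(590,300),screw=(165,78),boxtop=(650,70),boxtop2=(300,70),seat=(330,200),rim=(350,148),roof=(300,320),lip=(715,330)).items():
    x,y=70+X//2,110+Y//2;q=L[y-2:y+3,x-2:x+3].reshape(-1,3);print(n,np.median(q,0),q[:,2].std().round(2))
E
```

```text
discL [-40.    9.6   5.6] 33.36
discL2 [-38.8 -12.3   5.9] 0.59
discT [-5.2 37.5  6.3] 0.48
discTL [-25.4  30.1   5.9] 0.62
discR [31.5  1.2  6.2] 0.51
discTR [22.6 27.6  6.2] 0.67
discBR [ 33.6 -15.7   6.2] 0.44
in1 [-26.   12.2   6.2] 0.58
in2 [15.9 12.3  6.9] 0.45
screw [-83.3  65.5   2.8] 0.57
boxtop [28.9 66.9 -0.5] 34.58
boxtop2 [-52.8  67.   -0.4] 0.79
seat [-47.9  36.1  -0.1] 0.71
rim [-40.7  50.    7.1] 0.67
roof [-54.    9.9  13.4] 0.62
lip [45.7  6.2 11. ] 32.3
```

Wrist depth puts the disc top 5.6–6.3 mm above the seat everywhere, so it is flat and below the lip's 7.5 mm underside. Next I'll let the spring carry it +x under the lip with the hand following.

```bash
python3 -m inch '[{"dp":[1,0,-0.1],"angular":[0,0,0],"fingers":255},{"dp":[2,0,-0.2],"angular":[0,0,0],"fingers":255},{"dp":[3,0,-0.2],"angular":[0,0,0],"fingers":255},{"dp":[4,0,-0.2],"angular":[0,0,0],"fingers":255},{"dp":[4,0,-0.2],"angular":[0,0,0],"fingers":255}]'
python3 - <<'E'
from h import *
from rig import monitor,vision
s=monitor.sense();where(s);show(s)
E
```

```text
clock: 13.73
eef_pos: [497.0, -186.7, 72.7]
tcp_rot: [-3.141, 0.004, 0.198]
contact_force: [2.1, -0.7, 13.4]
opening: 0.106
C [-5.8 -0.   3.1] lowtop [-50.8  -0.    6.3] lowbot [-50.8  -0.    0.3] hibot [39.2 -0.  -0.1] th -0.0035 Floc [ 1.9 -1.1 13.4]
t13.73 p [ 497.  -186.7   72.7] rpy [-3.1415  0.0035  0.1984] F [ 2.1 -0.7 13.4] M [-0.12 -0.33 -0.06] open 0.106
```

Run:
```python
from h import *
from rig import monitor,vision
import cv2
np.set_printoptions(precision=1,suppress=True)
p,d,L,h=flat(vision)
cv2.imwrite("pics/w12.png",cv2.resize(p[150:400,180:460],None,fx=2.8,fy=2.8,interpolation=cv2.INTER_CUBIC));np.save("pics/L12.npy",L)
show(monitor.sense());where(monitor.sense())
```

```text
t13.78 p [ 497.  -186.7   72.7] rpy [-3.1  0.   0.2] F [ 1.8 -0.3 13.8] M [-0.1 -0.3 -0. ] open 0.11
C [-5.8 -0.   3.1] lowtop [-50.8  -0.    6.3] lowbot [-50.8  -0.    0.3] hibot [39.2 -0.  -0. ] th -0.0033 Floc [ 1.7 -0.6 13.8]
```

View pics/w12.png

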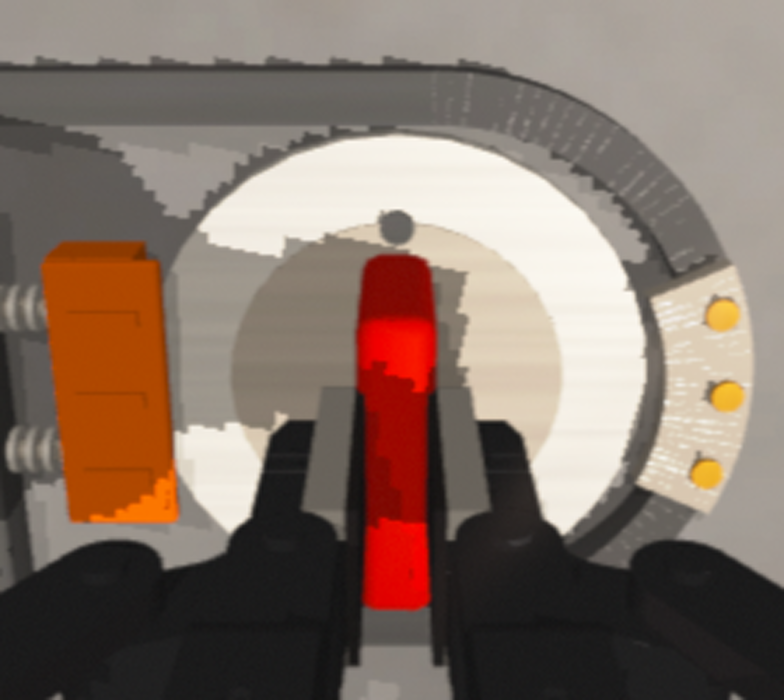

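No lip contact: a gap is visible between the disc edge at about x=645 and the lip at about x=655. The drag comes from friction under my downward pressure (Fz 13 N), so I'll ease up vertically.

```bash
python3 -m inch '[{"dp":[0,0,-0.8],"angular":[0,0,0],"fingers":255},{"dp":[0,0,-1.2],"angular":[0,0,0],"fingers":255},{"dp":[0,0,-1.2],"angular":[0,0,0],"fingers":255}]'
python3 - <<'E'
from h import *
from rig import monitor,vision
s=monitor.sense();where(s);show(s)
E
```

```text
clock: 14.03
eef_pos: [497.5, -186.4, 73.2]
tcp_rot: [-3.141, 0.002, 0.198]
contact_force: [7.8, -0.2, -0.2]
opening: 0.1
C [-5.2  0.2  3.6] lowtop [-50.2   0.2   6.7] lowbot [-50.2   0.2   0.7] hibot [39.8  0.2  0.5] th -0.0021 Floc [ 7.6 -1.7 -0.2]
t14.03 p [ 497.5 -186.4   73.2] rpy [-3.1413e+00  2.1000e-03  1.9800e-01] F [ 7.8 -0.2 -0.2] M [ 0.17 -1.4   0.03] open 0.1
```

```bash
python3 -m inch '[{"dp":[1,0,0],"angular":[0,0,0],"fingers":255},{"dp":[2,0,0],"angular":[0,0,0],"fingers":255},{"dp":[2,0,0],"angular":[0,0,0],"fingers":255}]'
python3 - <<'E'
from h import *
from rig import monitor,vision
s=monitor.sense();where(s);show(s)
p,d,L,h=flat(vision)
np.save("pics/L13.npy",L);import cv2;cv2.imwrite("pics/w13.png",cv2.resize(p[150:400,180:460],None,fx=2.8,fy=2.8,interpolation=cv2.INTER_CUBIC))
for n,(X,Y) in dict(discL=(200,300),discT=(400,160),discTL=(280,190),discR=(615,360),discTR=(560,220),roof=(110,350),lip=(690,350)).items():
    x,y=180+int(X/2.8),150+int(Y/2.8);q=L[y-3:y+4,x-3:x+4].reshape(-1,3);print(n,np.median(q,0).round(1))
E
```

```text
clock: 14.28
eef_pos: [499.2, -185.9, 73.0]
tcp_rot: [-3.141, 0.003, 0.198]
contact_force: [7.1, 0.1, 0.9]
opening: 0.106
C [-3.4  0.3  3.4] lowtop [-48.4   0.3   6.5] lowbot [-48.4   0.3   0.5] hibot [41.6  0.3  0.2] th -0.0029 Floc [ 7.  -1.4  0.9]
t14.28 p [ 499.2 -185.9   73. ] rpy [-3.141e+00  2.900e-03  1.981e-01] F [7.1 0.1 0.9] M [ 0.08 -1.27 -0.  ] open 0.106
discL [-37.1  14.    5.7]
discT [-2.  39.4  6. ]
discTL [-22.   34.4   5.9]
discR [36.8  2.9  6.2]
discTR [25.9 29.1  6.2]
roof [-51.5   7.7  13.3]
lip [48.4  7.1 11.3]
```

View pics/w13.png

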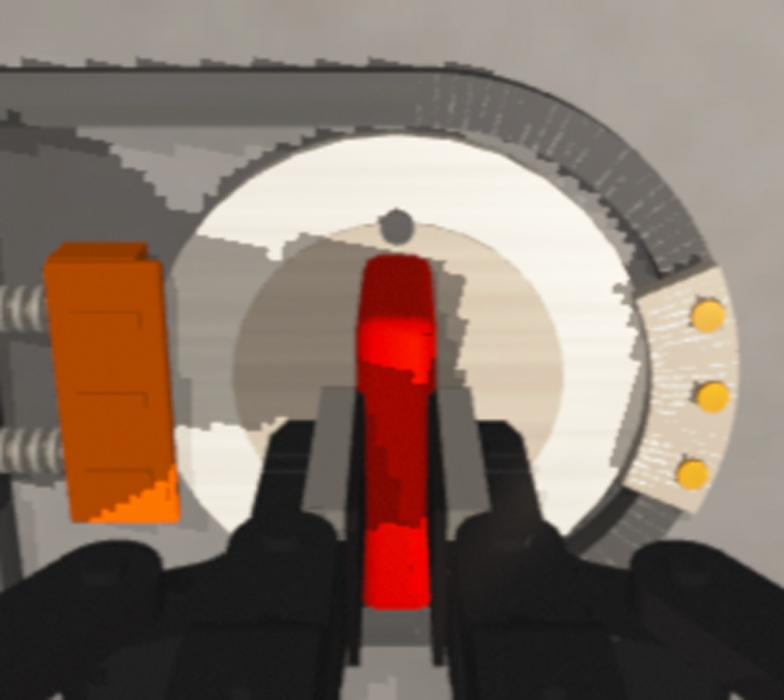

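```bash
python3 -m inch '[{"dp":[1,0,0],"angular":[0,0,0],"fingers":255},{"dp":[2,0,0],"angular":[0,0,0],"fingers":255},{"dp":[2,0,0],"angular":[0,0,0],"fingers":255}]'
python3 - <<'E'
from h import *
from rig import monitor,vision
s=monitor.sense();where(s);show(s)
E
python3 -m inch '[{"dp":[1,0,0],"angular":[0,0,0],"fingers":255},{"dp":[2,0,0],"angular":[0,0,0],"fingers":255},{"dp":[2,0,0],"angular":[0,0,0],"fingers":255}]'
python3 - <<'E'
from h import *
from rig import monitor,vision
s=monitor.sense();where(s);show(s)
E
```

```text
clock: 14.58
eef_pos: [500.8, -185.6, 72.8]
tcp_rot: [-3.141, 0.004, 0.198]
contact_force: [5.4, 0.4, 0.9]
opening: 0.108
C [-1.8  0.3  3.2] lowtop [-46.8   0.3   6.4] lowbot [-46.8   0.3   0.4] hibot [43.2  0.4  0.1] th -0.0036 Floc [ 5.3 -0.7  0.9]
t14.58 p [ 500.8 -185.6   72.8] rpy [-3.1408  0.0036  0.1983] F [5.4 0.4 0.9] M [-0.05 -1.04  0.05] open 0.108
clock: 14.83
eef_pos: [502.2, -185.1, 72.8]
tcp_rot: [-3.14, 0.005, 0.198]
contact_force: [5.7, -2.1, 4.5]
opening: 0.107
C [-0.4  0.5  3.2] lowtop [-45.4   0.5   6.4] lowbot [-45.4   0.5   0.4] hibot [44.6  0.5 -0.1] th -0.0048 Floc [ 5.1 -3.2  4.5]
t14.83 p [ 502.2 -185.1   72.8] rpy [-3.1405  0.0048  0.1984] F [ 5.7 -2.1  4.5] M [-0.39 -0.94  0.14] open 0.107
```

```bash
python3 -m inch '[{"dp":[1,0.6,-0.3],"angular":[0,0,0],"fingers":255},{"dp":[2,0.6,-0.3],"angular":[0,0,0],"fingers":255},{"dp":[2,0.6,-0.3],"angular":[0,0,0],"fingers":255}]'
python3 - <<'E'
from h import *
from rig import monitor,vision
s=monitor.sense();where(s);show(s)
p,d,L,h=flat(vision)
import cv2;cv2.imwrite("pics/w14.png",cv2.resize(p[150:400,180:460],None,fx=2.8,fy=2.8,interpolation=cv2.INTER_CUBIC))
for n,(X,Y) in dict(discL=(200,300),discT=(400,160),discTL=(280,190),discR=(600,360),discTR=(560,220),roof=(110,350),lip=(670,350)).items():
    x,y=180+int(X/2.8),150+int(Y/2.8);q=L[y-3:y+4,x-3:x+4].reshape(-1,3);print(n,np.median(q,0).round(1))
E
```

```text
clock: 15.08
eef_pos: [503.2, -184.9, 72.7]
tcp_rot: [-3.139, 0.007, 0.198]
contact_force: [2.5, -2.3, 5.9]
opening: 0.103
C [0.7 0.5 3.1] lowtop [-44.3   0.5   6.4] lowbot [-44.4   0.5   0.4] hibot [45.6  0.5 -0.2] th -0.0066 Floc [ 2.  -2.7  5.9]
t15.08 p [ 503.2 -184.9   72.7] rpy [-3.1393  0.0066  0.1983] F [ 2.5 -2.3  5.9] M [-0.39 -0.44  0.08] open 0.103
discL [-33.   14.4   5.6]
discT [ 2.1 39.6  5.8]
discTL [-17.9  34.7   5.9]
discR [38.4  3.2  5.9]
discTR [30.1 29.2  5.5]
roof [-47.4   7.8  13.3]
lip [49.2  7.2 11.2]
```

View pics/w14.png

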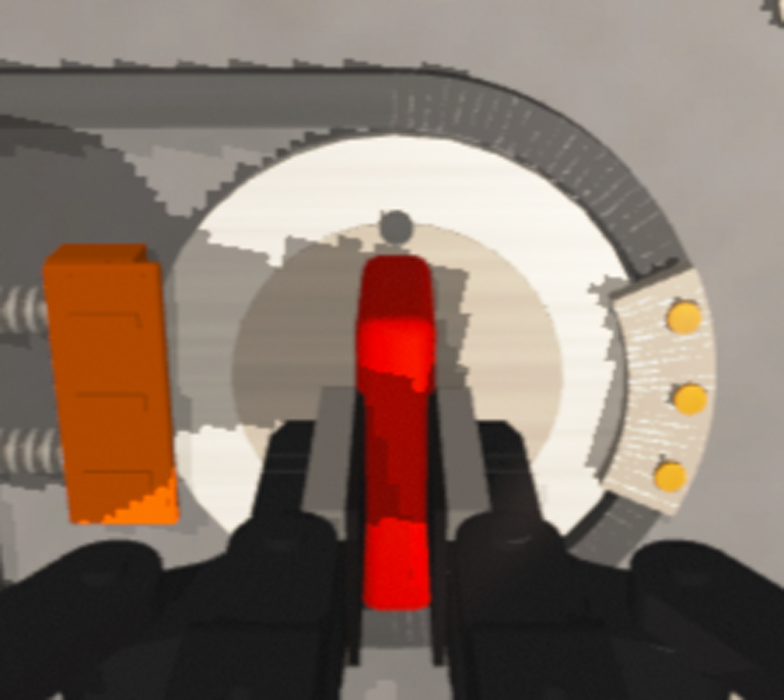

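```bash
python3 -m inch '[{"dp":[0,1,-0.6],"angular":[-0.002,0.006,0],"fingers":255},{"dp":[0.7,1,-0.6],"angular":[-0.002,0.006,0],"fingers":255},{"dp":[1.3,1,-0.6],"angular":[-0.002,0.006,0],"fingers":255},{"dp":[1.3,1,-0.6],"angular":[-0.002,0.006,0],"fingers":255}]'
python3 - <<'E'
from h import *
from rig import monitor,vision
s=monitor.sense();where(s);show(s)
E
```

```text
clock: 15.47
eef_pos: [504.1, -185.1, 72.8]
tcp_rot: [-3.14, 0.002, 0.198]
contact_force: [3.1, 0.1, 1.0]
opening: 0.105
C [1.5 0.2 3.2] lowtop [-43.5   0.2   6.2] lowbot [-43.5   0.2   0.2] hibot [46.5  0.2  0.1] th -0.0016 Floc [ 3.  -0.5  1. ]
t15.47 p [ 504.1 -185.1   72.8] rpy [-3.1401e+00  1.6000e-03  1.9790e-01] F [3.1 0.1 1. ] M [ 0.08 -0.66  0.03] open 0.105
```

```bash
python3 -m inch '[{"dp":[0.8,0.1,0],"angular":[0,0,0],"fingers":255},{"dp":[1.2,0.1,0],"angular":[0,0,0],"fingers":255},{"dp":[1.2,0.1,0],"angular":[0,0,0],"fingers":255}]'
python3 - <<'E'
from h import *
from rig import monitor,vision
s=monitor.sense();where(s);show(s)
E
```

```text
clock: 15.72
eef_pos: [505.1, -184.9, 72.7]
tcp_rot: [-3.14, 0.002, 0.198]
contact_force: [2.4, 0.4, 2.0]
opening: 0.104
C [2.5 0.1 3.1] lowtop [-42.5   0.1   6.2] lowbot [-42.5   0.1   0.2] hibot [47.5  0.1  0.1] th -0.002 Floc [ 2.4 -0.1  2. ]
t15.72 p [ 505.1 -184.9   72.7] rpy [-3.140e+00  2.000e-03  1.981e-01] F [2.4 0.4 2. ] M [ 0.2  -0.32  0.06] open 0.104
```

```bash
python3 -m inch '[{"dp":[0.8,0,-0.2],"angular":[0,0,0],"fingers":255},{"dp":[1,0,-0.2],"angular":[0,0,0],"fingers":255},{"dp":[1,0,-0.2],"angular":[0,0,0],"fingers":255}]'
python3 - <<'E'
from h import *
from rig import monitor,vision
s=monitor.sense();where(s);show(s)
E
```

```text
clock: 15.97
eef_pos: [505.2, -184.9, 72.7]
tcp_rot: [-3.14, 0.004, 0.198]
contact_force: [-3.6, -1.9, 2.4]
opening: 0.102
C [2.6 0.1 3.1] lowtop [-42.4   0.1   6.3] lowbot [-42.4   0.1   0.3] hibot [47.6  0.2 -0. ] th -0.0035 Floc [-3.9 -1.1  2.4]
t15.97 p [ 505.2 -184.9   72.7] rpy [-3.1398  0.0035  0.1982] F [-3.6 -1.9  2.4] M [-0.36  0.58 -0.  ] open 0.102
```

The disc is home against the rim: the contact force reversed to -4 N at x≈+2.5. I'll relax the arm, then open only partly.

```bash
python3 -m inch '[{"dp":[-0.6,0.1,-0.2],"angular":[0,0,0],"fingers":255},{"dp":[-0.6,0.1,-0.2],"angular":[0,0,0],"fingers":255},{"dp":[-0.6,0.1,-0.2],"angular":[0,0,0],"fingers":200},{"dp":[-0.6,0.1,-0.2],"angular":[0,0,0],"fingers":175},{"dp":[-0.6,0.1,-0.2],"angular":[0,0,0],"fingers":175},{"dp":[-0.6,0.1,-0.2],"angular":[0,0,0],"fingers":175},{"dp":[-0.6,0.1,-0.2],"angular":[0,0,0],"fingers":175}]'
python3 - <<'E'
from h import *
from rig import monitor,vision
s=monitor.sense();where(s);show(s)
p,d,L,h=flat(vision)
import cv2;cv2.imwrite("pics/w15.png",cv2.resize(p[110:410,70:480],None,fx=1.9,fy=1.9,interpolation=cv2.INTER_CUBIC))
E
```

```text
clock: 16.55
eef_pos: [506.2, -185.2, 73.5]
tcp_rot: [-3.141, 0.001, 0.198]
contact_force: [0.2, 0.6, 0.3]
opening: 0.311
C [ 3.6 -0.3  3.9] lowtop [-41.4  -0.3   6.9] lowbot [-41.4  -0.3   0.9] hibot [48.6 -0.3  0.9] th -0.0006 Floc [0.3 0.5 0.3]
t16.55 p [ 506.2 -185.2   73.5] rpy [-3.1408e+00  6.0000e-04  1.9800e-01] F [0.2 0.6 0.3] M [ 0.03  0.04 -0.  ] open 0.311
```

View pics/w15.png

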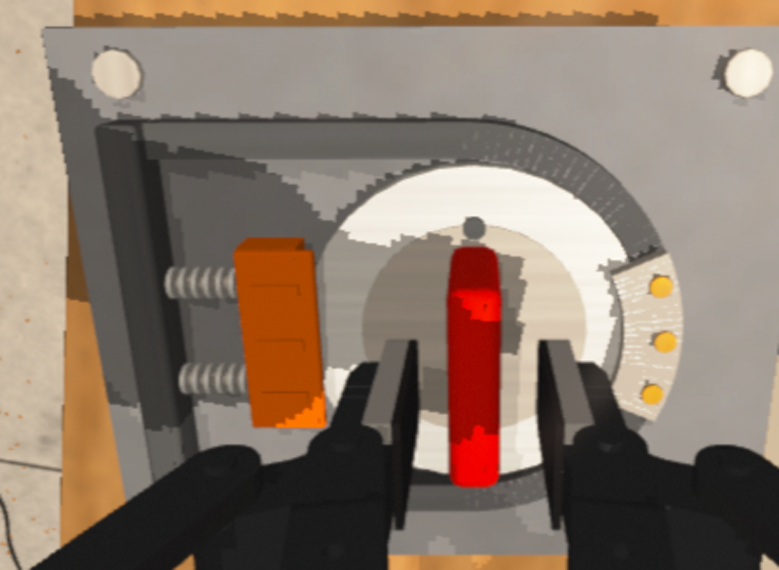

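The disc is released and stays under the lip (edge at column ~615) and the shoe roof. The pads are clear of the bar on both sides, so I'll retreat straight up and then check.

```bash
python3 -m inch '[{"dp":[-0.5,0,-10],"angular":[0,0,0],"fingers":175},{"dp":[-0.5,0,-30],"angular":[0,0,0],"fingers":175},{"dp":[-0.5,0,-60],"angular":[0,0,0],"fingers":175},{"dp":[-0.5,0,-100],"angular":[0,0,0],"fingers":175},{"dp":[-0.5,30,-130],"angular":[0,0,0],"fingers":175},{"dp":[-0.5,30,-130],"angular":[0,0,0],"fingers":175},{"dp":[-0.5,30,-130],"angular":[0,0,0],"fingers":175},{"dp":[-0.5,30,-130],"angular":[0,0,0],"fingers":175}]'
python3 - <<'E'
from h import *
from rig import monitor,vision
import cv2
s=monitor.sense();show(s)
p,d,L,h=flat(vision);np.save("pics/L16.npy",L)
cv2.imwrite("pics/w16.png",p)
p,d=vision.grab_frame("top");cv2.imwrite("pics/t2.png",p)
p,d=vision.grab_frame("side");cv2.imwrite("pics/s3.png",cv2.resize(p[220:340,240:400],None,fx=4.5,fy=4.5,interpolation=cv2.INTER_CUBIC))
E
```

```text
clock: 17.27
eef_pos: [511.0, -214.6, 203.2]
tcp_rot: [-3.14, 0.001, 0.197]
contact_force: [-0.1, 0.5, 0.6]
opening: 0.311
t17.27 p [ 511.  -214.6  203.2] rpy [-3.1402e+00  1.2000e-03  1.9730e-01] F [-0.1  0.5  0.6] M [ 0.02 -0.04  0.02] open 0.311
```

View pics/w16.png

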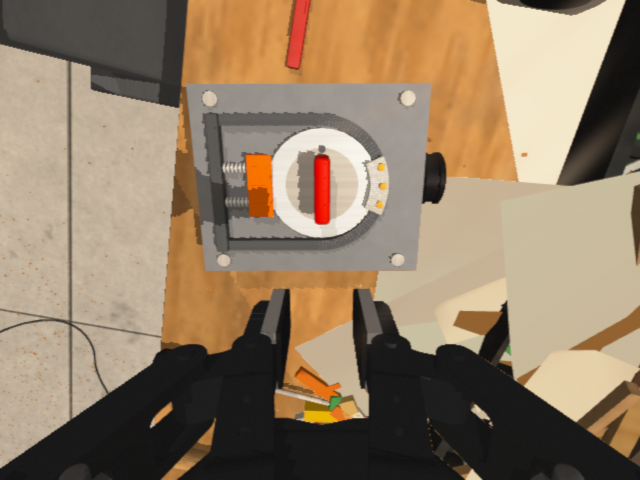

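View pics/t2.png

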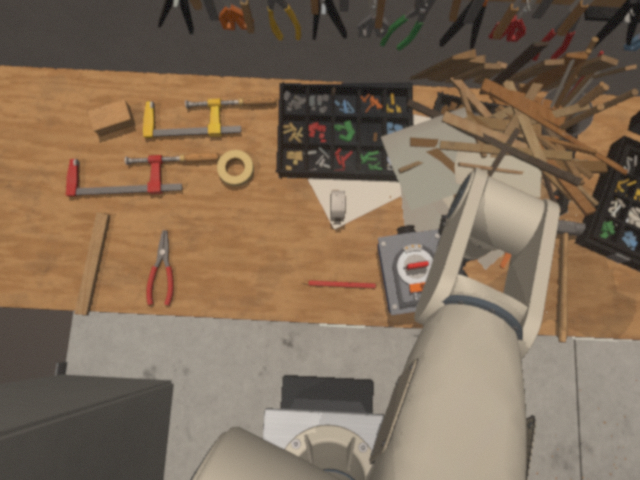

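View pics/s3.png

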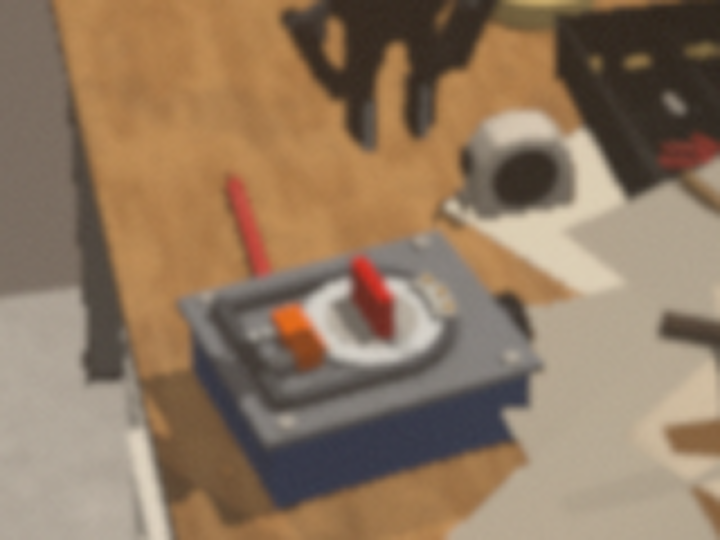

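The disc is seated, with its centre at about (323,182) in the wrist view, and it lies under both the lip (378,185) and the shoe roof (259,185). The pencil, tape measure and pliers are where they were in the first top view. I'll check flatness and shoe position by numbers.

Run:
```python
from h import *
L=np.load("pics/L16.npy");import cv2
p=cv2.imread("pics/w16.png")
h=cv2.cvtColor(p,cv2.COLOR_BGR2HSV)
# disc ring points
v,u=np.mgrid[0:480,0:640];rr=np.hypot(u-322,v-184)
m=(rr<50)&(h[...,1]<60)&(L[...,2]>3)&(L[...,2]<9.5)&(u>278)&(u<364)
q=L[m];A=np.c_[q[:,:2],np.ones(len(q))];c,*_=np.linalg.lstsq(A,q[:,2],rcond=None)
print("disc plane slope",c[:2].round(4),"h0",c[2].round(2),len(q),(q[:,2]-A@c).std().round(2))
for a,b in((-33,25),(-33,-25),(30,25),(30,-25),(0,40),(0,-40)):print(a,b,round(float(c@[a,b,1]),2))
o=(h[...,0]<15)&(h[...,0]>5)&(h[...,1]>180)&(u>240)&(u<275)&(abs(v-185)<35)&(L[...,2]>11)&(L[...,2]<15)
print("roof x range",np.percentile(L[o][:,0],[2,98]))
# seat/box-top reference
b=L[90:110,240:380].reshape(-1,3);print("box top z",np.median(b[:,2]))
```

```text
disc plane slope [-0.002   0.0041] h0 6.45 6040 0.76
-33 25 6.61
-33 -25 6.41
30 25 6.49
30 -25 6.28
0 40 6.61
0 -40 6.28
roof x range [-55.26526882 -36.74821887]
box top z -0.19453344262343109
```

Run:
```python
from rig import sign_off
print(sign_off())
```

```text
the job is handed in; nothing more can be done
None
```

The cover disc is seated flat in the port under the fixed lip and the shoe's roof, released, and the job is handed in. The simulated clock read about 17.4 s.

**What I did:** I gripped the disc by its red bar and tilted it about 15°. Its low edge went under the orange shoe, and I pushed the shoe back about 11 to 12 mm. Then I lowered the other edge flat, let the spring carry the disc under the lip with the hand following, and opened the fingers.

**Forces:** Readings were taken between moves. The highest push from the spring was about 12 N. The highest downward press was about 14 N, during the slide home, when seat friction held the disc; I eased up and it went on.

**Last checks:**
- **Flatness:** the disc top measured 6.3 to 6.6 mm above the seat all over, with a slope under 0.005.
- **Shoe:** it stands at about 2.4 mm by my estimate, against the 2 mm expected.
- **Robot:** the gripper was about 130 mm above the work and touching nothing.
- **Other items:** the pencil, tape measure and pliers look unmoved. The screwdriver was hidden by the arm in the last top picture; the tool was never lowered near it.

**Disagreement:** the wrist camera read about 1.7 to 2 mm high along port x. I corrected for this, so the shoe figure is good to about 1 mm.

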